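Load the parts washer and lock its lid

ROBOT

A 6-joint arm with a two-finger parallel gripper is mounted at the origin on a cart in front of the work surface, level with it; the furniture and walls round the work are solid. World frame = base frame: x ahead of the robot, y to its left, z up, the work surface at z = 0. Lengths are in m, angles in rad, forces in N, time in s.
With the tool pointing down it reaches from about 0.375 to 0.925 m from the base axis. Payload 5.7 kg.
Tool frame: the origin (TCP) lies at the centre of the arm's flange, where the gripper is bolted on; the fingertips stand 182 mm ahead of it and the grasp point (between the pads) lies 163 mm ahead of it; z points along the fingers, y is the line along which they close (so a half turn about z gives the same grasp; the last joint's range is limited). The gripper opens to 88 mm and grips with 3 to 60 N. Pads are 20 mm wide; open, the fingers measure 115 mm over their backs; the gripper's body (75 mm by 178 mm) begins 61 mm behind the grasp point.
Start: joints at [-1.454, 0.359, 1.51, -0, 1.272, -0.115], TCP at [0.138, -0.584, 0.405] pointing down, gripper open.
Joint ranges: [-2.97, 2.97], [-1.01, 2.36], [0.21, 2.38], [-0.96, 4.11], [0.2, 2.71], [-2.98, 2.98]. Speed limits (rad/s): [2.39, 2.39, 3.14, 3.14, 3.14, 3.14].

INTERFACE

Orientations are given as [roll, pitch, yaw] about the fixed x, y, z axes, in that order (R = Rz(yaw) Ry(pitch) Rx(roll)).
In Python, from plant import r gives the robot as it stands.
- The arm moves only by the tool drive_tool, never from a script. Its argument "moves" is a list of rows, each an object with "translation": the shift along the tool's x, y, z in mm, a list of three; "roll": the turn about the tool's z in degrees; "hand": the opening, from 0 (shut) to 1 (fully open). A call has 1 to 12 rows; each row is the pose to reach, as a shift and turn from the pose commanded when the call began, along the tool's axes at that moment; what a row does not reach only later rows make up. A row lasts 1/12 s, in which the tool goes at most 41.7 mm and 7.16 degrees, less where a joint would pass 70% of its speed; a pose out of reach is approached as far as the arm can. A call with a gripper value outside its range is refused whole. The fingers move at their own pace and stop on an object; "newtons" is the grip in N (left out, the last holds). Time passes only in rows, so rows that repeat a pose let the fingers close. It gives the time, the measured TCP pose, the force, the opening and the grip force at its end, in the units of the state.
- r.state(): the state, without advancing time (a new reading comes with each control period).
- r.capture(name): name is "scene" or "side" or "wrist"; returns the picture (384x512x3 uint8, red, green, blue); there is no depth.
- r.camera_params(name): a dict with "K" (3x3 intrinsics, pixels), "camera_from_world" (4x4, takes a point from world to camera coordinates); the wrist camera has in their place "mount" (4x4, takes a point from camera to tool coordinates, whose origin is the TCP and whose axes are the flange's). Camera axes: x right, y up, looking along -z (the intrinsics and any distortion apply to the point x, -y, -z); pixel columns grow to the right and rows downward; lengths in m; the calibration is good to about 2 mm. The wrist camera is an equidistant fisheye: a pixel r from the principal point sees the ray r / f radians off the axis. A picture is of the moment at which its call begins: read the wrist's pose just before it. camera_params takes no time and is no camera call.
- r.sign_off(): hands the job in; it is judged then, once.
The state is a dict: "t": time; "joint_positions": joint angles; "joint_vel": joint speeds; "effort": joint torques, N m; "eef_pos": TCP position; "ee_rot": TCP orientation; "force": force on the tool from outside, world axes, zero at the start; "wrist_torque": the same for the moment, N m; "finger_gap": opening from 0.0 (shut) to 1.0 (fully open); "finger_force": force on a finger pad.
Only numpy, scipy, OpenCV 4.12 (cv2) and the standard library are available. Lean on these libraries where they do the work, as an engineer would, in place of code of your own. Each camera call takes 0.05 s, during which the arm holds its last target. There are 200 camera calls.

TASK

Put the dirty hand tools in the parts washer: turn both lock shafts until their flat heads line up with the slots in the lid, lift the counterweighted lid past its balance so that it rests open by itself, and lay every spanner and screwdriver that is lying beside the washer in the basket. Then shut the lid fully and turn both lock shafts crosswise again so that it is locked. Leave the mug and the tape measure near the washer where they are.

Things in the scene. Friction and masses are not known exactly. Their poses are not given: they have to be found in the camera images.
- washer: Bench-top parts washer: a grey housing 180 x 276 mm, 100 mm high, with an open basket in its front part, with a steel lid and two lock shafts in front; fixed to the bench, but its place and heading vary. Origin on the bench, its x axis points away from the robot to the hinge, y to the left, z up. The lock posts stand 94 mm in front (-x) of the origin, 100 mm to either side. With the lid shut its two slotted tongues reach 140 mm in front of the origin.
- basket (a point): Centre of the basket's floor, axes as the washer's. The inside measures 105 mm in x and 260 mm in y; the rim is 65 mm above this point, the walls are 8 mm thick.
- lid_hinge (a point): Middle of the lid's hinge line, which runs along the washer's y axis at the back of the housing, 125 mm behind the washer's origin, 108 mm above the bench.
- lid_grip (a point): Centre of the lid's grip: a black roller 28 mm across and 22 mm long (its flat ends face along the washer's y, so pinch it along y; the lid can then pivot between the fingers). It sticks out from the middle of the lid's front edge, between the two tongues, 215 mm in front of the hinge line and 15 mm above it when the lid is shut, and moves with the lid; when open it is about 320 mm above the bench.
- lid (a joint): Lid angle, rad: 0 shut, 1.7 fully open (leaning a little to the back, a stop). A heavy bar above the hinge is its counterweight: the lid falls shut below about 0.8 rad and falls open above it. It weighs 1.15 kg but needs under 4 N at the grip. Each lock head must lie along its slot for the lid to rise or to come down; slots are 65 mm long and 22 mm wide.
- lock_left (a joint): Turning angle of the left (+y) lock shaft (upright axis, positive anticlockwise from above), rad: 0 = the head's long side lies along its slot in the lid (along the washer's x axis), +1.57 or -1.57 = crosswise over the slot, locked; stops at +1.65 and -1.65. It starts between 0.45 and 1.45 either way. It turns stiffly (0.06 N m) and stays where it is left. The head passes the slot only within about 0.15 of 0.
- lock_right (a joint): Turning angle of the right (-y) lock shaft (upright axis, positive anticlockwise from above), rad: 0 = the head's long side lies along its slot in the lid (along the washer's x axis), +1.57 or -1.57 = crosswise over the slot, locked; stops at +1.65 and -1.65. It starts between 0.45 and 1.45 either way. It turns stiffly (0.06 N m) and stays where it is left. The head passes the slot only within about 0.15 of 0.
- lock_left_head (a point): Grip point on the head of the left (+y) lock shaft, on its axis, 30 mm above the lid's closed tongue and 14 mm below the head's top. The head is a dark steel bar 44 mm long, 14 mm thick, 40 mm high with flat sides (its x axis runs along its length); it stands on a thin neck through the slot, in front of the washer.
- lock_right_head (a point): Grip point on the head of the right (-y) lock shaft, on its axis, 30 mm above the lid's closed tongue and 14 mm below the head's top. The head is a dark steel bar 44 mm long, 14 mm thick, 40 mm high with flat sides (its x axis runs along its length); it stands on a thin neck through the slot, in front of the washer.
- spanner_17_mid (a point): Larger steel combination spanner, 205 mm long, 30 mm wide at the ends, 9 mm thick. Lies flat on the bench at a place and heading that vary; may be absent. This point is the middle of the shank, which is 12 mm wide and 6 mm thick, half-way up; its y axis runs along the spanner, z up.
- spanner_13_mid (a point): Smaller steel combination spanner, 172 mm long, 24 mm wide at the ends, 9 mm thick. Lies flat on the bench at a place and heading that vary; may be absent. This point is the middle of the shank, which is 12 mm wide and 6 mm thick, half-way up; its y axis runs along the spanner, z up.
- screwdriver_1_mid (a point): Red-handled screwdriver, 200 mm long. Lies flat on the bench at a place and heading that vary; may be absent. This point is the centre of the handle (100 mm long, 26 mm thick); its y axis runs along the tool, blade to -y; the tool's middle lies 50 mm to -y of this point.
- screwdriver_2_mid (a point): Yellow-handled screwdriver, 170 mm long. Lies flat on the bench at a place and heading that vary; may be absent. This point is the centre of the handle (85 mm long, 23 mm thick); its y axis runs along the tool, blade to -y; the tool's middle lies 42 mm to -y of this point.
- mug: White mug with a handle, 83 mm across, 86 mm high, a bystander on the right; origin under its middle. Not to be disturbed.
- tape_measure: Yellow tape measure, 64 x 69 x 32 mm, a bystander on the left; origin under its middle. Not to be disturbed.

How it is judged:
On the way, in this order (a step that is already met when the one before it is completed fails the run):
1. both lock shafts are lined up with their slots (within 0.15 rad) while the lid is still shut (value of joint lock_left between -0.15 and 0.15 rad and value of joint lock_right between -0.15 and 0.15 rad and value of joint lid below 0.1 rad), for 0.2 s.
2. the lid rests open by itself, not touched by the fingers (beyond 1.5 rad) (value of joint lid above 1.5 rad and contact force between the fingers and lid below 0.3 N), for 0.3 s.
3. all the tools are in the basket with the lid open (value of joint lid above 1.2 rad and x of spanner_17_mid in the frame of basket between -0.0525 and 0.0525 m and y of spanner_17_mid in the frame of basket between -0.13 and 0.13 m and z of spanner_17_mid in the frame of basket between -0.01 and 0.055 m and x of spanner_13_mid in the frame of basket between -0.0525 and 0.0525 m and y of spanner_13_mid in the frame of basket between -0.13 and 0.13 m and z of spanner_13_mid in the frame of basket between -0.01 and 0.055 m and x of screwdriver_1_mid in the frame of basket between -0.0525 and 0.0525 m and y of screwdriver_1_mid in the frame of basket between -0.13 and 0.13 m and z of screwdriver_1_mid in the frame of basket between -0.01 and 0.055 m and x of screwdriver_2_mid in the frame of basket between -0.0525 and 0.0525 m and y of screwdriver_2_mid in the frame of basket between -0.13 and 0.13 m and z of screwdriver_2_mid in the frame of basket between -0.01 and 0.055 m), for 0.2 s.
4. the lid is shut (below 0.04 rad) (value of joint lid below 0.04 rad), for 0.2 s.
At the end, for the whole second after the job is handed in: The lid is shut (below 0.04 rad), both lock shafts stand crosswise (beyond 1.2 rad either way), every tool present lies inside the basket (its listed point within the inner walls and below the rim) and is at rest (value of joint lid below 0.04 rad and (value of joint lock_left above 1.2 rad or value of joint lock_left below -1.2 rad) and (value of joint lock_right above 1.2 rad or value of joint lock_right below -1.2 rad) and x of spanner_17_mid in the frame of basket between -0.0525 and 0.0525 m and y of spanner_17_mid in the frame of basket between -0.13 and 0.13 m and z of spanner_17_mid in the frame of basket between -0.01 and 0.055 m and x of spanner_13_mid in the frame of basket between -0.0525 and 0.0525 m and y of spanner_13_mid in the frame of basket between -0.13 and 0.13 m and z of spanner_13_mid in the frame of basket between -0.01 and 0.055 m and x of screwdriver_1_mid in the frame of basket between -0.0525 and 0.0525 m and y of screwdriver_1_mid in the frame of basket between -0.13 and 0.13 m and z of screwdriver_1_mid in the frame of basket between -0.01 and 0.055 m and x of screwdriver_2_mid in the frame of basket between -0.0525 and 0.0525 m and y of screwdriver_2_mid in the frame of basket between -0.13 and 0.13 m and z of screwdriver_2_mid in the frame of basket between -0.01 and 0.055 m and linear speed of each of spanner_17, spanner_13, screwdriver_1, screwdriver_2 below 0.03 m/s); the robot touches nothing.
It fails at once if the mug is moved by more than 3 cm (distance of mug from where it was at the start of the episode above 0.03 m).
It fails at once if the tape measure is moved by more than 3 cm (distance of tape_measure from where it was at the start of the episode above 0.03 m).
Of spanner_17, spanner_13, screwdriver_1, screwdriver_2 only 2 to 3 are there at a start; the rules pass over those that are not, and their reading is None.
At some moment in a run one of spanner_17, spanner_13, screwdriver_1, screwdriver_2 may be knocked a few centimetres aside while the robot is not near it.
Once in a run the grip may slacken for a moment while it holds something.
It also fails if it takes over 210 s, if anything falls off the work surface, if the arm or the gripper's body presses on something with over 40 N, if the wrist force passes 120 N, or if a joint passes its speed limit or range.

## Working session

There is one attempt and no reset: what is moved stays moved. The work goes in short steps, Python scripts to look and compute and a tool call to move; the robot and the scene stay as the last step left them, time stands still between calls to the robot, and variables do not carry over. Pictures are saved under pics/ and viewed, at most 14 in all, crops included, and the job is handed in when it is done.

Besides the shell and the picture viewer there is one more tool, called after ">>>" as name([rows], argument=value, ...), one row to a line, values as JSON. drive_tool: Moves the arm, as the interface text tells. Its arguments: {"type":"object","properties":{"moves":{"type":"array","items":{"type":"object","properties":{"translation":{"type":"array","items":{"type":"number"}},"roll":{"type":"number"},"hand":{"type":"number"}}}},"newtons":{"type":"number"}},"required":["moves"]}

```bash
mkdir -p pics; ls
cat > h.py <<'E'
import numpy as np, cv2
from scipy.spatial.transform import Rotation as Ro
from plant import r
def cap(n,name=None):
    im=np.asarray(r.capture(n)); 
    if name: cv2.imwrite('pics/'+name,im[:,:,::-1])
    return im
def ray(n,u,v,st=None):
    p=r.camera_params(n);K=np.array(p['K'])
    if n!='wrist':
        M=np.array(p['camera_from_world']);R=M[:3,:3]
        d=np.array([(u-K[0,2])/K[0,0],(v-K[1,2])/K[1,1],1]);d=d*[1,-1,-1]
        return -R.T@M[:3,3],R.T@(d/np.linalg.norm(d))
    st=st or r.state();M=np.array(p['mount'])
    a=np.array([(u-K[0,2])/K[0,0],(v-K[1,2])/K[1,1]]);th=np.linalg.norm(a)
    d=np.array([*(a/max(th,1e-9)*np.sin(th)),np.cos(th)])*[1,-1,-1]
    Rt=Ro.from_euler('xyz',st['ee_rot']).as_matrix()
    return Rt@M[:3,3]+st['eef_pos'],Rt@M[:3,:3]@d
def at(n,u,v,z,st=None):
    o,d=ray(n,u,v,st);return o+d*(z-o[2])/d[2]
def tri(a,b):
    (o1,d1),(o2,d2)=a,b
    s=np.linalg.lstsq(np.c_[d1,-d2],o2-o1,rcond=None)[0]
    p,q=o1+s[0]*d1,o2+s[1]*d2
    return (p+q)/2,np.linalg.norm(p-q)
def pix(n,P,st=None):
    p=r.camera_params(n);K=np.array(p['K']);P=np.asarray(P,float)
    if n!='wrist':
        M=np.array(p['camera_from_world']);c=M[:3,:3]@P+M[:3,3];c=c*[1,-1,-1]
        return (K@c/c[2])[:2]
    st=st or r.state();M=np.array(p['mount']);Rt=Ro.from_euler('xyz',st['ee_rot']).as_matrix()
    c=M[:3,:3].T@(Rt.T@(P-st['eef_pos'])-M[:3,3])*[1,-1,-1]
    th=np.arctan2(np.hypot(c[0],c[1]),c[2]);u=c[:2]/np.hypot(c[0],c[1])*th
    return K[[0,1],[0,1]]*u+K[:2,2]
def go(P,yaw=None,zoff=0.163):
    "shift in tool mm for grasp point P (tool down), roll deg so that tool y is along world angle yaw"
    st=r.state();R=Ro.from_euler('xyz',st['ee_rot']).as_matrix()
    d=np.asarray(P,float)-R[:,2]*zoff-st['eef_pos']
    out=R.T@d*1000
    roll=None
    if yaw is not None:
        y=R[:,1];cur=np.arctan2(y[1],y[0]);roll=-np.degrees((yaw-cur+np.pi/2)%np.pi-np.pi/2)
    print('shift',out.round(1),'roll',roll,'j6',st['joint_positions'][5])
E
python3 - <<'E'
from h import *
s=r.state();print(s)
for n in('scene','side','wrist'):
    im=cap(n,n+'0.png');p=r.camera_params(n);print(n,{k:np.array(v).round(3).tolist() if not isinstance(v,str) else v for k,v in p.items()})
    if n!='wrist':
        M=np.array(p['camera_from_world']);print(-M[:3,:3].T@M[:3,3])
E
```

```text
pics
{'t': 0.0, 'joint_positions': array([-1.45413080e+00,  3.59496086e-01,  1.51139675e+00, -1.09531837e-05,
        1.27250746e+00, -1.15112917e-01]), 'joint_vel': array([-0.00180065,  0.00025732, -0.00016948,  0.0015722 ,  0.00039469,
       -0.00056467]), 'effort': array([-1.93850894e-03, -5.15372837e+01, -2.70724136e+01,  6.73159864e-02,
        3.52692429e-02, -1.40721118e-04]), 'eef_pos': array([ 0.13776735, -0.58361099,  0.40382819]), 'ee_rot': array([-3.13979578e+00, -1.97228646e-04,  2.31781494e-01]), 'force': array([-0.49457283,  0.11358035,  0.75365716]), 'wrist_torque': array([0.00310113, 0.0097784 , 0.03459262]), 'finger_force': 0.0, 'finger_gap': 1.0042303946178335}
scene {'K': [[421.236, 0.0, 260.165], [0.0, 421.236, 193.506], [0.0, 0.0, 1.0]], 'camera_from_world': [[-0.436, -0.9, 0.018, 0.245], [0.63, -0.291, 0.72, -0.446], [-0.643, 0.326, 0.694, -1.136], [0.0, 0.0, 0.0, 1.0]]}
[-0.34205803  0.46117612  1.10422376]
side {'K': [[406.747, 0.0, 251.96], [0.0, 406.747, 199.478], [0.0, 0.0, 1.0]], 'camera_from_world': [[0.999, -0.052, -0.017, -0.57], [0.045, 0.614, 0.788, -0.133], [-0.031, -0.788, 0.615, -1.379], [0.0, 0.0, 0.0, 1.0]]}
[ 0.53240512 -1.03390435  0.94372587]
wrist {'K': [[297.319, 0.0, 255.747], [0.0, 297.319, 194.804], [0.0, 0.0, 1.0]], 'mount': [[0.0, 0.952, 0.305, 0.084], [1.0, -0.0, -0.001, -0.001], [-0.0, 0.305, -0.952, 0.02], [0.0, 0.0, 0.0, 1.0]]}
```

View pics/scene0.png

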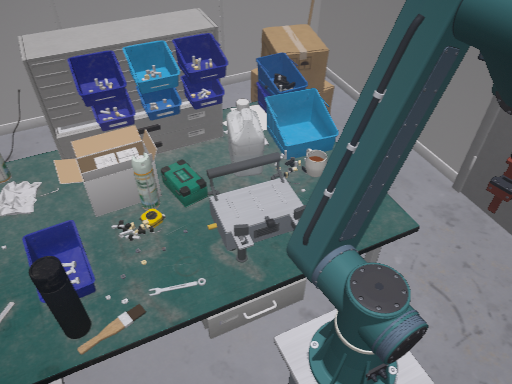

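View pics/side0.png

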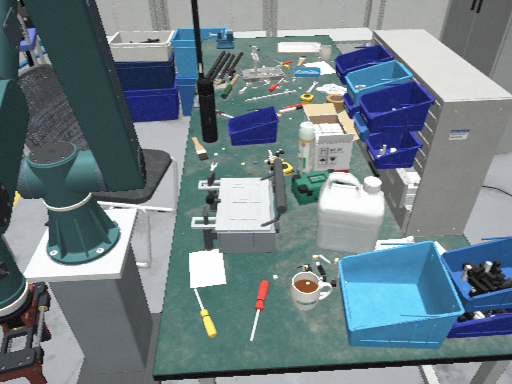

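The scene view shows one spanner (180,287), the washer (258,210), the mug (315,162) and the tape (152,216). The side view shows the yellow (205,315) and red (260,305) screwdrivers, so three tools are present. Next I'll zoom in on the washer.

Run:
```python
from h import *
a=cv2.imread('pics/side0.png')[165:265,175:305];b=cv2.imread('pics/scene0.png')[145:270,195:325]
f=lambda x,s:cv2.resize(x,None,fx=s,fy=s,interpolation=cv2.INTER_CUBIC)
A=f(a,3);B=f(b,3)
c=np.zeros((375,780,3),np.uint8);c[:300,:390]=A;c[:375,390:]=B
cv2.imwrite('pics/z1.png',c)
for n,u,v in [('scene',150,291),('scene',203,281),('scene',152,216),('scene',241,255),('scene',315,160),('side',209,325),('side',198,289),('side',263,285),('side',252,338),('side',305,300),('side',212,238)]: print(n,u,v,at(n,u,v,0).round(3))
```

```text
scene 150 291 [0.438 0.432 0.   ]
scene 203 281 [0.403 0.274 0.   ]
scene 152 216 [0.738 0.342 0.   ]
scene 241 255 [0.446 0.126 0.   ]
scene 315 160 [ 0.766 -0.351  0.   ]
side 209 325 [ 0.435 -0.369  0.   ]
side 198 289 [ 0.398 -0.243  0.   ]
side 263 285 [ 0.591 -0.241  0.   ]
side 252 338 [ 0.549 -0.416  0.   ]
side 305 300 [ 0.706 -0.303 -0.   ]
side 212 238 [ 0.434 -0.027  0.   ]
```

View pics/z1.png

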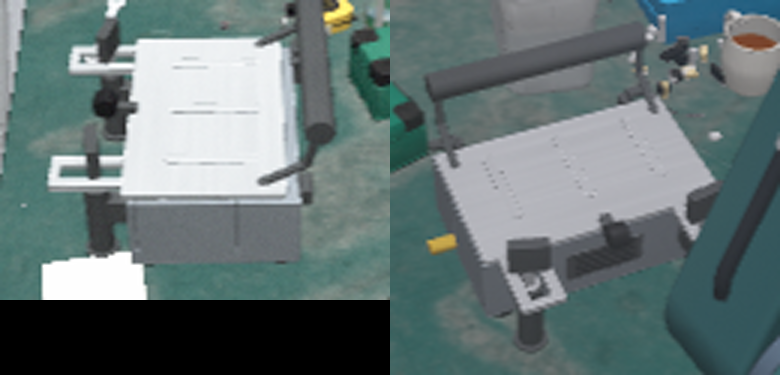

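>>> drive_tool([
  {"translation":[369,-204,-46],"roll":13.3,"hand":1},
  {"translation":[369,-204,-46],"roll":13.3,"hand":1},
  {"translation":[369,-204,-46],"roll":13.3,"hand":1},
  {"translation":[369,-204,-46],"roll":13.3,"hand":1},
  {"translation":[369,-204,-46],"roll":13.3,"hand":1},
  {"translation":[369,-204,-46],"roll":13.3,"hand":1},
  {"translation":[369,-204,-46],"roll":13.3,"hand":1},
  {"translation":[369,-204,-46],"roll":13.3,"hand":1},
  {"translation":[369,-204,-46],"roll":13.3,"hand":1},
  {"translation":[369,-204,-46],"roll":13.3,"hand":1},
  {"translation":[369,-204,-46],"roll":13.3,"hand":1},
  {"translation":[369,-204,-46],"roll":13.3,"hand":1},
])

```text
t: 1.15
eef_pos: [0.4517, -0.2987, 0.4508]
ee_rot: [-3.141, -0.001, 0.004]
force: [-0.3, -0.3, 0.3]
finger_gap: 1.0
finger_force: 0.0
```

Run:
```python
from h import *
s=r.state();np.save('s1.npy',s,allow_pickle=True);cap('wrist','w1.png');print(s['eef_pos'],s['ee_rot'],s['joint_positions'])
```

```text
[ 0.45174917 -0.29873522  0.45079518] [-3.14142355e+00 -6.22572235e-04  4.06494478e-03] [-7.12030616e-01  2.34357652e-01  1.57315558e+00  5.51685555e-04
  1.33372081e+00  8.54571240e-01]
```

>>> drive_tool([
  {"translation":[0,-340,0],"roll":0,"hand":1},
  {"translation":[0,-340,0],"roll":0,"hand":1},
  {"translation":[0,-340,0],"roll":0,"hand":1},
  {"translation":[0,-340,0],"roll":0,"hand":1},
  {"translation":[0,-340,0],"roll":0,"hand":1},
  {"translation":[0,-340,0],"roll":0,"hand":1},
  {"translation":[0,-340,0],"roll":0,"hand":1},
  {"translation":[0,-340,0],"roll":0,"hand":1},
  {"translation":[0,-340,0],"roll":0,"hand":1},
  {"translation":[0,-340,0],"roll":0,"hand":1},
  {"translation":[0,-340,0],"roll":0,"hand":1},
])

```text
t: 2.12
eef_pos: [0.4501, 0.0381, 0.4504]
ee_rot: [3.14, 0.001, -0.0]
force: [0.4, -1.0, 0.5]
finger_gap: 1.002
finger_force: 0.0
```

Run:
```python
from h import *
s=r.state();np.save('s2.npy',s,allow_pickle=True);b=cap('wrist','w2.png')[:,:,::-1];print(s['eef_pos'],s['ee_rot'],s['joint_positions'])
cv2.imwrite('pics/w2b.png',cv2.resize(b,None,fx=1.5,fy=1.5,interpolation=cv2.INTER_CUBIC))
```

```text
[0.45006846 0.03808392 0.45042589] [ 3.14042708e+00  6.07350627e-04 -2.94404175e-04] [-6.81858928e-02  9.70952904e-02  1.74669907e+00 -1.25021085e-03
  1.29832537e+00  1.50324125e+00]
```

View pics/w2b.png

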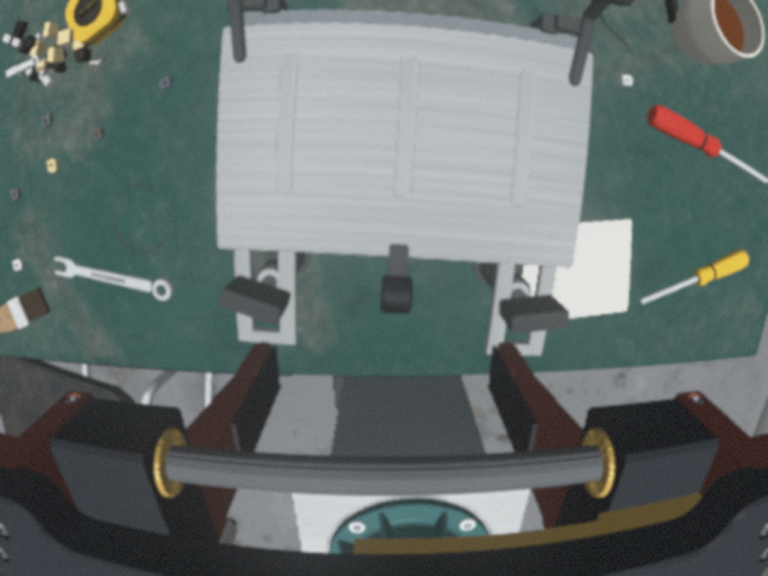

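View pics/w1.png

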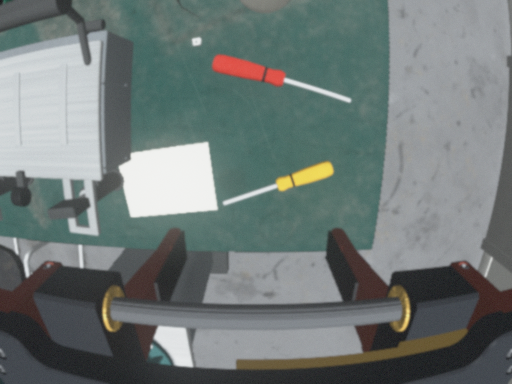

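The overhead view (1.5x) shows the heads at (255,300) and (533,312), the roller at (397,290), the spanner from (65,268) to (160,288), red at (680,130) and yellow at (725,268). w1 agrees. Now I'll zoom on the lock heads.

Run:
```python
from h import *
b=cv2.imread('pics/w2.png');s=np.load('s2.npy',allow_pickle=True).item()
f=lambda x:cv2.resize(x,None,fx=6,fy=6,interpolation=cv2.INTER_CUBIC)
c=np.hstack([f(b[160:240,140:205]),f(b[160:240,315:380])]);print(c.shape)
cv2.imwrite('pics/z2.png',c)
g=b.max(2)
for nm,(u0,u1,v0,v1) in dict(L=(140,205,160,240),R=(315,385,160,240),G=(245,285,160,215)).items():
  for th in(45,60,75):
    m=(g[v0:v1,u0:u1]<th).astype(np.uint8)
    cs=cv2.findContours(m,0,2)[0];k=max(cs,key=cv2.contourArea)+[u0,v0]
    print(nm,th,cv2.minAreaRect(k),cv2.contourArea(k))
o,d=ray('wrist',256,195,s);print(o,d)
```

```text
(480, 780, 3)
L 45 ((181.0, 238.5), (1.0, 0.0), -90.0) 0.0
L 60 ((179.5, 235.5), (7.0, 7.0), 90.0) 36.5
L 75 ((171.44827270507812, 193.8793182373047), (41.224365234375, 12.81297779083252), 21.801406860351562) 394.5
R 45 ((330.5, 237.5), (3.0, 3.0), 90.0) 4.0
R 60 ((331.5, 236.0), (6.0, 7.0), 90.0) 28.0
R 75 ((353.1138610839844, 203.98919677734375), (17.69493293762207, 38.71807098388672), 70.55996704101562) 348.5Traceback (most recent call last):
  File "<stdin>", line 10, in <module>
ValueError: max() iterable argument is empty
```

View pics/z2.png

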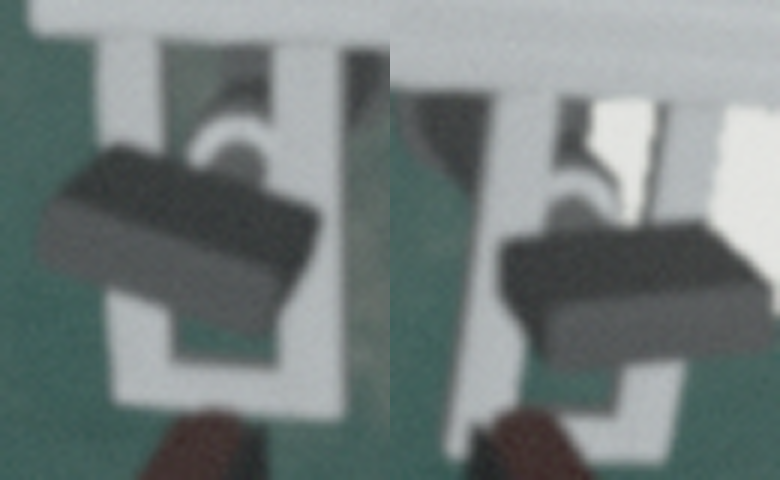

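Run:
```python
from h import *
s=np.load('s2.npy',allow_pickle=True).item()
L=np.array([(55,200),(285,275),(263,338),(38,265)])/6+[140,160]
Rr=(np.array([(545,310),(770,285),(775,345),(548,370)])-[390,0])/6+[315,160]
for z in(.14,.15,.16,.17):
  c=[]
  for Q in(L,Rr):
    P=np.array([at('wrist',*q,z,s) for q in Q]);c.append(P.mean(0))
    e=(P[1]-P[0]+P[2]-P[3])/2
    print(z,P.mean(0).round(4),'len',np.linalg.norm(e).round(4),'w',np.linalg.norm((P[3]-P[0]+P[2]-P[1])/2).round(4),'ang',np.degrees(np.arctan2(e[1],e[0])).round(1))
  d=c[0]-c[1];print('dist',np.linalg.norm(d),'head',np.degrees(np.arctan2(-d[0],d[1])))
# lid front edge at z~.11 and slots
for nm,u,v in [('lidL',218,248),('lidR',577,264),('rollerC',397,290)]:
  print(nm,at('wrist',u/1.5,v/1.5,.123 if 'rol' in nm else .112,s).round(4))
for nm,a,b in [('Lsl',(160,40),(172,360)),('Lsr',(272,45),(278,368))]:
  A,B=[at('wrist',140+x/6,160+y/6,.108,s) for x,y in(a,b)];e=A-B;print(nm,A,B,np.degrees(np.arctan2(e[1],e[0])))
for nm,a,b in [('Rso L',(497,95),(445,455)),]:
  A,B=[at('wrist',315+(x-390)/6,160+y/6,.108,s) for x,y in(a,b)];e=A-B;print(nm,A,B,np.degrees(np.arctan2(e[1],e[0])))
```

```text
0.14 [0.4296 0.1341 0.14  ] len 0.0439 w 0.0131 ang -108.2
0.14 [ 0.4181 -0.0759  0.14  ] len 0.0446 w 0.0121 ang -84.6
dist 0.21028348620592122 head -3.134644075018929
0.15 [0.4332 0.1308 0.15  ] len 0.0424 w 0.0127 ang -108.2
0.15 [ 0.4221 -0.0719  0.15  ] len 0.0431 w 0.0116 ang -84.6
dist 0.20303280611434868 head -3.134644075018948
0.16 [0.4367 0.1276 0.16  ] len 0.0409 w 0.0122 ang -108.2
0.16 [ 0.426  -0.0679  0.16  ] len 0.0415 w 0.0112 ang -84.6
dist 0.19578212602277614 head -3.134644075018953
0.17 [0.4403 0.1243 0.17  ] len 0.0394 w 0.0118 ang -108.2
0.17 [ 0.43  -0.064  0.17 ] len 0.04 w 0.0108 ang -84.6
dist 0.18853144593120358 head -3.1346440750189584
lidL [0.4673 0.1649 0.112 ]
lidR [ 0.4551 -0.113   0.112 ]
rollerC [0.4371 0.029  0.123 ]
Lsl [0.46435273 0.14020651 0.108     ] [0.39873502 0.14376592 0.108     ] -3.1049468297853
Lsr [0.4630069 0.11809   0.108    ] [0.39734646 0.12167012 0.108     ] -3.1209465688916516
Rso L [ 0.45335391 -0.04935419  0.108     ] [ 0.37799436 -0.04491347  0.108     ] -3.3723776236922878
```

Measured top height is 0.154, heading is -3.1°, lock_left ≈ +75° and lock_right ≈ -81.5°. The roller agrees with the washer pose to 4 mm. I'll go above the left head.

>>> drive_tool([
  {"translation":[-15,-91,60],"roll":-71.8,"hand":0.4},
  {"translation":[-15,-91,60],"roll":-71.8,"hand":0.4},
  {"translation":[-15,-91,60],"roll":-71.8,"hand":0.4},
  {"translation":[-15,-91,60],"roll":-71.8,"hand":0.4},
  {"translation":[-15,-91,60],"roll":-71.8,"hand":0.4},
  {"translation":[-15,-91,60],"roll":-71.8,"hand":0.4},
  {"translation":[-15,-91,60],"roll":-71.8,"hand":0.4},
  {"translation":[-15,-91,60],"roll":-71.8,"hand":0.4},
  {"translation":[-15,-91,60],"roll":-71.8,"hand":0.4},
  {"translation":[-15,-91,60],"roll":-71.8,"hand":0.4},
  {"translation":[-15,-91,60],"roll":-71.8,"hand":0.4},
  {"translation":[-15,-91,60],"roll":-71.8,"hand":0.4},
])

```text
t: 3.17
eef_pos: [0.4358, 0.1286, 0.3906]
ee_rot: [3.142, 0.0, 1.246]
force: [-0.5, 0.5, -0.0]
finger_gap: 0.4
finger_force: 0.0
```

Run:
```python
from h import *
s=r.state();go([.4347,.1295,.143],np.radians(161.8))
im=cap('wrist')[:,:,::-1];cv2.imwrite('pics/w3.png',im);np.save('s3.npy',s,allow_pickle=True)
print(pix('wrist',[.4347,.1295,.154],s))
```

```text
shift [ 0.6 -1.3 84.6] roll -0.38366727833054154 j6 0.45944773101829656
[254.98363262 213.54243532]
```

View pics/w3.png

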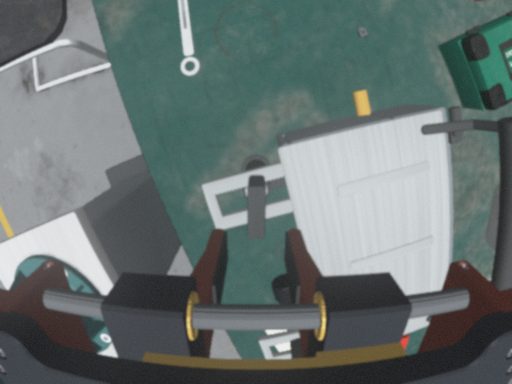

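The bar is upright in the picture, centred at (257,208), so it is aligned between the fingers. I'll descend, close and turn.

>>> drive_tool([
  {"translation":[0,-1,40],"roll":0,"hand":0.4},
  {"translation":[0,-1,80],"roll":0,"hand":0.4},
  {"translation":[0,-1,84],"roll":0,"hand":0.4},
  {"translation":[0,-1,84],"roll":0,"hand":0.05},
  {"translation":[0,-1,84],"roll":0,"hand":0.05},
  {"translation":[0,-1,84],"roll":0,"hand":0.05},
  {"translation":[0,-1,84],"roll":0,"hand":0.05},
  {"translation":[0,-1,84],"roll":0,"hand":0.05},
], newtons=25)

```text
t: 3.88
eef_pos: [0.4358, 0.1307, 0.3086]
ee_rot: [3.137, -0.002, 1.253]
force: [1.8, -1.3, 4.4]
finger_gap: 0.158
finger_force: 25.0
```

>>> drive_tool([
  {"translation":[0,0,0],"roll":7,"hand":0.05},
  {"translation":[0,0,0],"roll":14,"hand":0.05},
  {"translation":[0,0,0],"roll":21,"hand":0.05},
  {"translation":[0,0,0],"roll":28,"hand":0.05},
  {"translation":[0,0,0],"roll":35,"hand":0.05},
  {"translation":[0,0,0],"roll":42,"hand":0.05},
  {"translation":[0,0,0],"roll":49,"hand":0.05},
  {"translation":[0,0,0],"roll":56,"hand":0.05},
  {"translation":[0,0,0],"roll":63,"hand":0.05},
  {"translation":[0,0,0],"roll":70,"hand":0.05},
  {"translation":[0,0,0],"roll":74.5,"hand":0.05},
  {"translation":[0,0,0],"roll":74.5,"hand":0.05},
])

```text
t: 4.88
eef_pos: [0.4366, 0.1297, 0.3086]
ee_rot: [3.139, -0.007, -0.051]
force: [5.8, -10.1, 3.3]
finger_gap: 0.154
finger_force: 25.0
```

>>> drive_tool([
  {"translation":[0,0,0],"roll":0,"hand":0.4},
  {"translation":[0,0,0],"roll":0,"hand":0.4},
  {"translation":[0,0,0],"roll":0,"hand":0.4},
  {"translation":[0,0,-40],"roll":0,"hand":0.4},
  {"translation":[0,0,-80],"roll":0,"hand":0.4},
  {"translation":[-2,40,-80],"roll":-7,"hand":0.4},
  {"translation":[-2,80,-80],"roll":-14,"hand":0.4},
  {"translation":[-2,120,-80],"roll":-21,"hand":0.4},
  {"translation":[-2,160,-80],"roll":-28,"hand":0.4},
  {"translation":[-2,200,-80],"roll":-35,"hand":0.4},
  {"translation":[-2,200,-80],"roll":-42,"hand":0.4},
  {"translation":[-2,200,-80],"roll":-49,"hand":0.4},
])

```text
t: 5.88
eef_pos: [0.4227, -0.0723, 0.387]
ee_rot: [3.14, 0.001, 0.719]
force: [0.2, 1.0, -0.1]
finger_gap: 0.399
finger_force: 0.0
```

>>> drive_tool([
  {"translation":[0,0,0],"roll":-7,"hand":0.4},
  {"translation":[0,0,0],"roll":-14,"hand":0.4},
  {"translation":[0,0,0],"roll":-21,"hand":0.4},
  {"translation":[0,0,0],"roll":-28,"hand":0.4},
  {"translation":[0,0,0],"roll":-35,"hand":0.4},
  {"translation":[0,0,0],"roll":-42,"hand":0.4},
  {"translation":[0,0,0],"roll":-49.3,"hand":0.4},
  {"translation":[0,0,0],"roll":-49.3,"hand":0.4},
])

```text
t: 6.55
eef_pos: [0.4224, -0.0686, 0.3866]
ee_rot: [-3.141, -0.001, 1.581]
force: [-1.0, 0.5, 0.9]
finger_gap: 0.398
finger_force: 0.0
```

Run:
```python
from h import *
s=r.state();go([.4237,-.0703,.143],np.radians(5.4))
im=cap('wrist')[:,:,::-1];cv2.imwrite('pics/w4.png',im);np.save('s4.npy',s,allow_pickle=True)
print(pix('wrist',[.4237,-.0703,.154],s))
```

```text
shift [-1.9  1.4 80.6] roll -4.796233989449223 j6 -0.33365625439758384
[258.04658788 218.59474746]
```

View pics/w4.png

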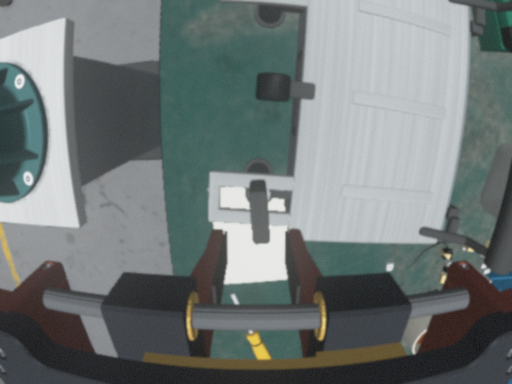

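The right head is centred at (259,212) and tilted about 5°, as computed. I'll descend, grip and turn it +81.5° anticlockwise (roll -81.5).

>>> drive_tool([
  {"translation":[-2,1,35],"roll":-4.8,"hand":0.4},
  {"translation":[-2,1,70],"roll":-4.8,"hand":0.4},
  {"translation":[-2,1,80],"roll":-4.8,"hand":0.4},
  {"translation":[-2,1,80],"roll":-4.8,"hand":0.05},
  {"translation":[-2,1,80],"roll":-4.8,"hand":0.05},
  {"translation":[-2,1,80],"roll":-4.8,"hand":0.05},
  {"translation":[-2,1,80],"roll":-4.8,"hand":0.05},
  {"translation":[-2,1,80],"roll":-4.8,"hand":0.05},
])

```text
t: 7.27
eef_pos: [0.4246, -0.0711, 0.3078]
ee_rot: [3.139, 0.001, 1.66]
force: [2.2, 1.1, 1.3]
finger_gap: 0.16
finger_force: 25.0
```

>>> drive_tool([
  {"translation":[0,0,0],"roll":-7,"hand":0.05},
  {"translation":[0,0,0],"roll":-14,"hand":0.05},
  {"translation":[0,0,0],"roll":-21,"hand":0.05},
  {"translation":[0,0,0],"roll":-28,"hand":0.05},
  {"translation":[0,0,0],"roll":-35,"hand":0.05},
  {"translation":[0,0,0],"roll":-42,"hand":0.05},
  {"translation":[0,0,0],"roll":-49,"hand":0.05},
  {"translation":[0,0,0],"roll":-56,"hand":0.05},
  {"translation":[0,0,0],"roll":-63,"hand":0.05},
  {"translation":[0,0,0],"roll":-70,"hand":0.05},
  {"translation":[0,0,0],"roll":-77,"hand":0.05},
  {"translation":[0,0,0],"roll":-81.5,"hand":0.05},
])

```text
t: 8.27
eef_pos: [0.425, -0.0708, 0.3078]
ee_rot: [3.141, 0.004, 3.088]
force: [3.3, 3.7, -0.5]
finger_gap: 0.163
finger_force: 25.0
```

>>> drive_tool([
  {"translation":[0,0,0],"roll":0,"hand":0.05},
  {"translation":[0,0,0],"roll":0,"hand":0.05},
])

```text
t: 8.43
eef_pos: [0.425, -0.0707, 0.3078]
ee_rot: [3.141, 0.004, 3.082]
force: [2.7, 4.2, 0.5]
finger_gap: 0.158
finger_force: 25.0
```

>>> drive_tool([
  {"translation":[0,0,0],"roll":0,"hand":0.6},
  {"translation":[0,0,0],"roll":0,"hand":0.6},
  {"translation":[0,0,0],"roll":0,"hand":0.6},
  {"translation":[0,0,-40],"roll":0,"hand":0.6},
  {"translation":[0,0,-80],"roll":0,"hand":0.6},
  {"translation":[-1,40,-100],"roll":0,"hand":0.6},
  {"translation":[-1,80,-120],"roll":0,"hand":0.6},
  {"translation":[-1,100,-120],"roll":0,"hand":0.6},
  {"translation":[-1,100,-120],"roll":0,"hand":0.6},
])

```text
t: 9.18
eef_pos: [0.4308, 0.0318, 0.4285]
ee_rot: [3.14, 0.004, 3.085]
force: [-0.5, -0.3, 0.2]
finger_gap: 0.596
finger_force: 0.0
```

Run:
```python
from h import *
s=r.state();go([.4332,.0294,.125],np.radians(86.9))
im=cap('wrist')[:,:,::-1];cv2.imwrite('pics/w5.png',im);np.save('s5.npy',s,allow_pickle=True)
for P in([.4332,.0294,.137],[.4347,.1295,.154],[.4237,-.0703,.154]):print(pix('wrist',P,s))
```

```text
shift [ -1.4  -2.8 140.5] roll -0.1284065715612477 j6 -1.6025499268816252
[251.75930984 194.23113618]
[358.50226844 195.61630522]
[145.46626304 195.87283884]
```

View pics/w5.png

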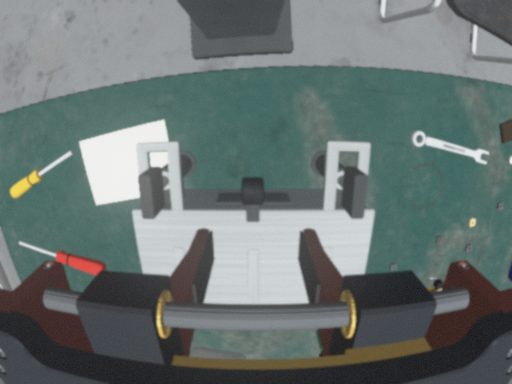

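Both heads lie along their slots at (150,190) and (355,192), and the roller at (253,188) is between the fingers. I'll descend and pinch it.

>>> drive_tool([
  {"translation":[0,-3,40],"roll":0,"hand":0.6},
  {"translation":[0,-3,80],"roll":0,"hand":0.6},
  {"translation":[0,-3,120],"roll":0,"hand":0.6},
  {"translation":[0,-3,139],"roll":0,"hand":0.6},
  {"translation":[0,-3,139],"roll":0,"hand":0.1},
  {"translation":[0,-3,139],"roll":0,"hand":0.1},
  {"translation":[0,-3,139],"roll":0,"hand":0.1},
  {"translation":[0,-3,139],"roll":0,"hand":0.1},
  {"translation":[0,-3,139],"roll":0,"hand":0.1},
  {"translation":[0,-3,139],"roll":0,"hand":0.1},
], newtons=20)

```text
t: 10.07
eef_pos: [0.4314, 0.0279, 0.2891]
ee_rot: [3.135, 0.004, 3.079]
force: [3.6, 19.8, -4.0]
finger_gap: 0.251
finger_force: 20.0
```

Run:
```python
from h import *
p0=.0697
for a in np.arange(0.1,1.61,.1):
    print(a.round(1),((-(.2155*(np.cos(p0)-np.cos(p0+a))))*1000).round(0),(-.2155*(np.sin(p0+a)-np.sin(p0))*1000).round(0))
```

```text
0.1 -3.0 -21.0
0.2 -7.0 -42.0
0.3 -14.0 -63.0
0.4 -23.0 -83.0
0.5 -34.0 -101.0
0.6 -46.0 -119.0
0.7 -60.0 -135.0
0.8 -76.0 -150.0
0.9 -93.0 -163.0
1.0 -111.0 -174.0
1.1 -131.0 -183.0
1.2 -151.0 -191.0
1.3 -172.0 -196.0
1.4 -193.0 -199.0
1.5 -215.0 -200.0
1.6 -236.0 -199.0
```

>>> drive_tool([
  {"translation":[-1,2,-10],"roll":0,"hand":0.1},
  {"translation":[-3,2,-21],"roll":0,"hand":0.1},
  {"translation":[-5,2,-32],"roll":0,"hand":0.1},
  {"translation":[-7,2,-42],"roll":0,"hand":0.1},
  {"translation":[-14,2,-63],"roll":0,"hand":0.1},
  {"translation":[-23,2,-83],"roll":0,"hand":0.1},
  {"translation":[-34,2,-101],"roll":0,"hand":0.1},
  {"translation":[-46,2,-119],"roll":0,"hand":0.1},
  {"translation":[-60,2,-135],"roll":0,"hand":0.1},
  {"translation":[-60,2,-135],"roll":0,"hand":0.1},
])

```text
t: 10.9
eef_pos: [0.4926, 0.0252, 0.4277]
ee_rot: [3.138, 0.007, 3.083]
force: [-2.3, 6.5, 3.4]
finger_gap: 0.251
finger_force: 20.0
```

>>> drive_tool([
  {"translation":[-16,0,-15],"roll":0,"hand":0.1},
  {"translation":[-33,0,-28],"roll":0,"hand":0.1},
  {"translation":[-51,0,-39],"roll":0,"hand":0.1},
  {"translation":[-71,0,-48],"roll":0,"hand":0.1},
  {"translation":[-91,0,-56],"roll":0,"hand":0.1},
  {"translation":[-112,0,-61],"roll":0,"hand":0.1},
  {"translation":[-133,0,-64],"roll":0,"hand":0.1},
  {"translation":[-155,0,-65],"roll":0,"hand":0.1},
  {"translation":[-166,0,-65],"roll":0,"hand":0.1},
  {"translation":[-166,0,-65],"roll":0,"hand":0.1},
])

```text
t: 11.73
eef_pos: [0.659, 0.0158, 0.4909]
ee_rot: [3.138, 0.008, 3.084]
force: [2.4, 6.0, 4.5]
finger_gap: 0.248
finger_force: 20.0
```

>>> drive_tool([
  {"translation":[0,0,0],"roll":0,"hand":0.6},
  {"translation":[0,0,0],"roll":0,"hand":0.6},
  {"translation":[0,0,0],"roll":0,"hand":0.6},
  {"translation":[0,0,-35],"roll":0,"hand":0.6},
  {"translation":[0,0,-70],"roll":0,"hand":0.6},
  {"translation":[40,0,-70],"roll":0,"hand":1},
  {"translation":[80,0,-70],"roll":0,"hand":1},
  {"translation":[120,0,-70],"roll":0,"hand":1},
  {"translation":[160,0,-70],"roll":0,"hand":1},
  {"translation":[190,0,-70],"roll":0,"hand":1},
  {"translation":[190,0,-70],"roll":0,"hand":1},
])

```text
t: 12.65
eef_pos: [0.4606, 0.0261, 0.5583]
ee_rot: [-3.141, -0.002, 3.083]
force: [-0.1, 0.2, -1.0]
finger_gap: 0.99
finger_force: 0.0
```

Run:
```python
from h import *
s=r.state();a=cap('wrist')[:,:,::-1];b=cap('side')[:,:,::-1];np.save('s6.npy',s,allow_pickle=True)
cv2.imwrite('pics/w6.png',a)
c=np.zeros((384,512+288,3),np.uint8);c[:,:512]=a;c[:,512:]=cv2.resize(b[130:274,160:268],(288,384));cv2.imwrite('pics/c6.png',c)
```

```text
(no output)
```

View pics/c6.png

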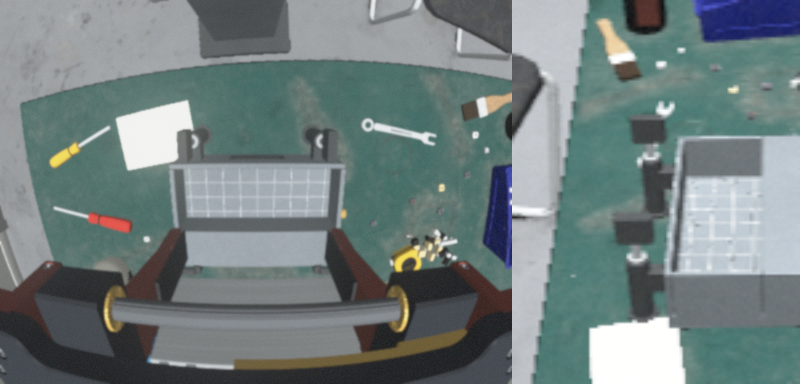

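The lid is resting open. Basket floor is at (187..328, 168..218), spanner (370..435, 125..138), yellow (50..110, 128..165) and red (55..130, 208..230).

```bash
cat > tools.py <<'E'
from h import *
def segs(im,st,dbg=True):
    "wrist image BGR -> dict tool: (mid/handle centre xy, angle)"
    hsv=cv2.cvtColor(im,cv2.COLOR_BGR2HSV);out={}
    h,sa,v=cv2.split(hsv)
    m={'red':((h<8)|(h>172))&(sa>150)&(v>90),'yel':(h>18)&(h<34)&(sa>140)&(v>120),'span':(sa<60)&(v>125)}
    hz={'red':.013,'yel':.0115,'span':.004}
    for k,mm in m.items():
        mm=mm.astype(np.uint8)
        for c in cv2.findContours(mm,0,1)[0]:
            if cv2.contourArea(c)<60: continue
            P=np.array([at('wrist',*q[0],hz[k],st)[:2] for q in c])
            (x,y),(w,l),a=cv2.minAreaRect((P*1000).astype(np.float32))
            bx=cv2.boxPoints(((x,y),(w,l),a));e1=bx[1]-bx[0];e2=bx[2]-bx[1];e=e1 if np.linalg.norm(e1)>np.linalg.norm(e2) else e2
            L,W=max(w,l),min(w,l)
            if {'red':70<L<130,'yel':60<L<115,'span':140<L<230 and W<45}[k]:
                print(k,'c',round(x),round(y),'L',round(L),'W',round(W),'ang',np.degrees(np.arctan2(e[1],e[0])).round(1),'px',c.mean((0,1)).round())
E
python3 - <<'E'
from tools import *
for i in(5,6):
    print(i);segs(cv2.imread(f'pics/w{i}.png'),np.load(f's{i}.npy',allow_pickle=True).item())
s=np.load('s6.npy',allow_pickle=True).item()
for q in[(187,168),(328,168),(327,217),(187,219)]: print(at('wrist',*q,.035,s).round(3))
E
```

```text
5
red c 586 -277 L 75 W 28 ang 73.6 px [ 85. 264.]
yel c 433 -374 L 91 W 21 ang -69.9 px [ 25. 184.]
span c 416 353 L 175 W 27 ang 79.0 px [452. 148.]Traceback (most recent call last):
  File "<stdin>", line 3, in <module>
  File "tools.py", line 12, in segs
    P=np.array([at('wrist',*q[0],hz[k],st)[:2] for q in c])
                ~~^^^^^^^^^^^^^^^^^^^^^^^^
  File "h.py", line 20, in at
    o,d=ray(n,u,v,st);return o+d*(z-o[2])/d[2]
        ~~~^^^^^^^^^^
  File "h.py", line 9, in ray
    p=r.camera_params(n);K=np.array(p['K'])
ValueError: time passes only in moves, steps and waits
```

```bash
sed -i 's/^def cap/CP={n:{k:np.array(v) for k,v in r.camera_params(n).items()} for n in("scene","side","wrist")}\ndef cap/; s/p=r.camera_params(n);/p=CP[n];/' h.py
python3 - <<'E'
from tools import *
s=np.load('s6.npy',allow_pickle=True).item()
segs(cv2.imread('pics/w6.png'),s)
for q in[(187,168),(328,168),(327,217),(187,219)]: print(at('wrist',*q,.035,s).round(3))
go([.416,.353,.2],np.radians(-11))
E
```

```text
red c 586 -276 L 74 W 24 ang 74.9 px [115. 223.]
yel c 716 356 L 74 W 59 ang 85.2 px [407. 260.]
yel c 434 -373 L 85 W 20 ang -70.4 px [ 64. 155.]
span c 433 311 L 174 W 29 ang 79.7 px [401. 132.]
[ 0.479 -0.096  0.035]
[0.493 0.153 0.035]
[0.586 0.152 0.035]
[ 0.575 -0.108  0.035]
shift [ 69.1 324.  195.4] roll -82.38572556976683 j6 -1.6050801595020312
```

The spanner (spanner_13 by its length of 174 mm) was knocked about 4 cm between the two pictures. It is now at (0.433, 0.311). Going above it.

>>> drive_tool([
  {"translation":[44,283,158],"roll":97,"hand":0.7},
  {"translation":[44,283,158],"roll":97,"hand":0.7},
  {"translation":[44,283,158],"roll":97,"hand":0.7},
  {"translation":[44,283,158],"roll":97,"hand":0.7},
  {"translation":[44,283,158],"roll":97,"hand":0.7},
  {"translation":[44,283,158],"roll":97,"hand":0.7},
  {"translation":[44,283,158],"roll":97,"hand":0.7},
  {"translation":[44,283,158],"roll":97,"hand":0.7},
  {"translation":[44,283,158],"roll":97,"hand":0.7},
  {"translation":[44,283,158],"roll":97,"hand":0.7},
  {"translation":[44,283,158],"roll":97,"hand":0.7},
  {"translation":[44,283,158],"roll":97,"hand":0.7},
])

```text
t: 13.75
eef_pos: [0.4404, 0.3119, 0.3987]
ee_rot: [-3.141, 0.0, 1.659]
force: [-0.1, -0.2, -0.2]
finger_gap: 0.7
finger_force: 0.0
```

>>> drive_tool([
  {"translation":[0,0,0],"roll":7,"hand":0.7},
  {"translation":[0,0,0],"roll":11.5,"hand":0.7},
  {"translation":[0,0,0],"roll":11.5,"hand":0.7},
])

```text
t: 14.0
eef_pos: [0.4406, 0.3113, 0.3993]
ee_rot: [3.141, -0.0, 1.461]
force: [1.5, -0.2, -0.2]
finger_gap: 0.699
finger_force: 0.0
```

Run:
```python
from tools import *
s=r.state();im=cap('wrist','w7.png')[:,:,::-1].copy();print(s['eef_pos'],s['ee_rot']);segs(im,s)
go([.433,.311,.021],np.radians(-10.3))
```

```text
[0.44058226 0.31130344 0.39928324] [ 3.14130501e+00 -9.42388436e-05  1.46082206e+00]
yel c 724 346 L 68 W 66 ang 27.4 px [451. 130.]
span c 430 309 L 176 W 31 ang 79.9 px [250. 165.]
shift [ -1.   -7.4 215.3] roll 4.253038572112494 j6 0.5926383314462368
```

>>> drive_tool([
  {"translation":[-2,-10,40],"roll":4,"hand":0.6},
  {"translation":[-2,-10,80],"roll":4,"hand":0.6},
  {"translation":[-2,-10,120],"roll":4,"hand":0.6},
  {"translation":[-2,-10,160],"roll":4,"hand":0.6},
  {"translation":[-2,-10,195],"roll":4,"hand":0.6},
  {"translation":[-2,-10,208],"roll":4,"hand":0.6},
  {"translation":[-2,-10,215],"roll":4,"hand":0.6},
  {"translation":[-2,-10,215],"roll":4,"hand":0.6},
])

```text
t: 14.72
eef_pos: [0.4291, 0.3097, 0.1836]
ee_rot: [-3.139, 0.002, 1.396]
force: [0.3, 0.6, 0.5]
finger_gap: 0.596
finger_force: 0.0
```

>>> drive_tool([
  {"translation":[0,0,0],"roll":0,"hand":0.02},
  {"translation":[0,0,0],"roll":0,"hand":0.02},
  {"translation":[0,0,0],"roll":0,"hand":0.02},
  {"translation":[0,0,0],"roll":0,"hand":0.02},
  {"translation":[0,0,0],"roll":0,"hand":0.02},
  {"translation":[0,0,0],"roll":0,"hand":0.02},
  {"translation":[0,0,0],"roll":0,"hand":0.02},
  {"translation":[0,0,0],"roll":0,"hand":0.02},
], newtons=35)

```text
t: 15.38
eef_pos: [0.4295, 0.31, 0.1851]
ee_rot: [3.141, -0.001, 1.394]
force: [1.1, -0.1, 2.6]
finger_gap: 0.115
finger_force: 35.0
```

Gripped (10 mm gap). Lift and carry over the basket.

>>> drive_tool([
  {"translation":[0,0,-40],"roll":0,"hand":0.02},
  {"translation":[0,0,-80],"roll":0,"hand":0.02},
  {"translation":[0,0,-120],"roll":0,"hand":0.02},
  {"translation":[0,0,-160],"roll":0,"hand":0.02},
  {"translation":[0,0,-200],"roll":0,"hand":0.02},
  {"translation":[-36,16,-220],"roll":-7,"hand":0.02},
  {"translation":[-72,33,-220],"roll":-7,"hand":0.02},
  {"translation":[-108,50,-220],"roll":-7,"hand":0.02},
  {"translation":[-144,66,-220],"roll":-7,"hand":0.02},
  {"translation":[-180,83,-220],"roll":-7,"hand":0.02},
  {"translation":[-216,100,-220],"roll":-7,"hand":0.02},
  {"translation":[-252,116,-220],"roll":-7,"hand":0.02},
])

```text
t: 16.38
eef_pos: [0.4986, 0.0395, 0.4044]
ee_rot: [-3.141, -0.0, 1.516]
force: [1.1, 0.5, -0.8]
finger_gap: 0.119
finger_force: 35.0
```

>>> drive_tool([
  {"translation":[-14,6,0],"roll":0,"hand":0.02},
  {"translation":[-14,6,0],"roll":0,"hand":0.02},
])

```text
t: 16.55
eef_pos: [0.5049, 0.0239, 0.4044]
ee_rot: [-3.142, 0.001, 1.512]
force: [-0.1, 0.5, -1.3]
finger_gap: 0.119
finger_force: 35.0
```

Run:
```python
from tools import *
s=r.state();im=cap('wrist','w8.png');print(s['eef_pos'],s['ee_rot'],s['finger_gap'],s['force'])
go([.503,.026,.067],np.radians(-3.1))
```

```text
[0.50491766 0.02389244 0.40438831] [-3.14158764e+00  1.01909638e-03  1.51207947e+00] 0.11895968318095097 [-0.07665045  0.47745721 -1.29617887]
shift [  0.2  -0.9 174.3] roll -0.23362876964959625 j6 -0.028182594919294333
```

View pics/w8.png

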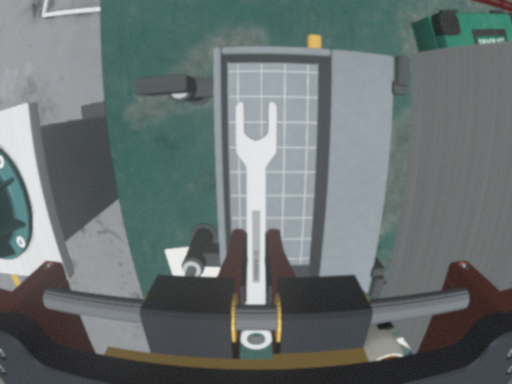

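The spanner hangs along the basket, and the basket interior spans columns 228..320. Lower it and release with a small opening.

>>> drive_tool([
  {"translation":[0,2,40],"roll":0,"hand":0.02},
  {"translation":[0,2,80],"roll":0,"hand":0.02},
  {"translation":[0,2,120],"roll":0,"hand":0.02},
  {"translation":[0,2,155],"roll":0,"hand":0.02},
  {"translation":[0,2,174],"roll":0,"hand":0.02},
  {"translation":[0,2,174],"roll":0,"hand":0.02},
  {"translation":[0,2,174],"roll":0,"hand":0.27},
  {"translation":[0,2,174],"roll":0,"hand":0.27},
  {"translation":[0,2,174],"roll":0,"hand":0.27},
  {"translation":[0,2,134],"roll":0,"hand":0.27},
  {"translation":[0,2,94],"roll":0,"hand":0.27},
  {"translation":[0,2,54],"roll":0,"hand":0.27},
])

```text
t: 17.6
eef_pos: [0.506, 0.0271, 0.3535]
ee_rot: [3.14, -0.0, 1.516]
force: [0.9, -0.3, 0.3]
finger_gap: 0.267
finger_force: 0.0
```

>>> drive_tool([
  {"translation":[0,0,-40],"roll":0,"hand":0.7},
  {"translation":[-40,13,-70],"roll":6,"hand":0.7},
  {"translation":[-80,26,-70],"roll":12,"hand":0.7},
  {"translation":[-118,38,-70],"roll":12,"hand":0.7},
  {"translation":[-156,50,-70],"roll":12,"hand":0.7},
  {"translation":[-194,62,-70],"roll":12,"hand":0.7},
  {"translation":[-232,75,-70],"roll":12,"hand":0.7},
  {"translation":[-270,87,-70],"roll":12,"hand":0.7},
  {"translation":[-298,96,-70],"roll":12,"hand":0.7},
  {"translation":[-298,96,-70],"roll":12,"hand":0.7},
  {"translation":[-298,96,-70],"roll":12,"hand":0.7},
])

```text
t: 18.52
eef_pos: [0.5857, -0.2773, 0.4223]
ee_rot: [3.139, 0.0, 1.304]
force: [-0.3, 0.9, -0.1]
finger_gap: 0.697
finger_force: 0.0
```

Run:
```python
from tools import *
s=r.state();im=cap('wrist','w9.png')[:,:,::-1].copy();print(s['eef_pos'],s['ee_rot']);segs(im,s)
h=cv2.cvtColor(im,cv2.COLOR_BGR2HSV);m=((h[...,0]<8)|(h[...,0]>172))&(h[...,1]>120)
n,l,st,c=cv2.connectedComponentsWithStats(m.astype(np.uint8));
for i in range(1,n):
    if st[i,4]>30: print(st[i],at('wrist',*c[i],.013,s).round(3))
go([.586,-.276,.021],np.radians(-15.5))
```

```text
[ 0.5857151  -0.2773173   0.42227413] [3.13911753e+00 3.44968392e-04 1.30402818e+00]
red c 585 -274 L 71 W 23 ang 75.1 px [255. 163.]
[245 137  19  55 944] [ 0.586 -0.272  0.013]
[247 192  17  18 256] [ 0.572 -0.324  0.013]
shift [-1.00e-01 -1.00e-01  2.38e+02] roll 0.3015536587532567 j6 -0.28207664122016646
```

View pics/w9.png

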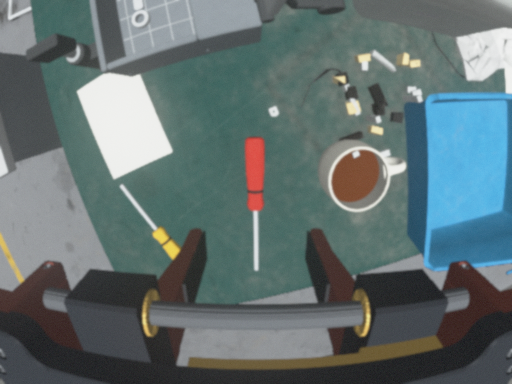

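Run:
```python
from tools import *
st=r.state();P=np.array([.583,-.284])
c=np.cos(np.radians(-14.8)),np.sin(np.radians(-14.8))
for nm,u,v,z in[('rim c',359,179,.086),('rim left',322,180,.086),('rim right',391,180,.086),('rim top',355,143,.086),('rim bot',355,213,.086)]:
    q=at('wrist',u,v,z,st);d=q[:2]-P;print(nm,q.round(3),'along close',d@c,'perp',d@np.array([-c[1],c[0]]))
s5=np.load('s6.npy',allow_pickle=True).item()
q=at('side',304,285,.086);print(q)
go([*P,.022],np.radians(-14.9))
```

```text
rim c [ 0.7   -0.304  0.086] along close 0.11828154903517653 perp 0.010845007180337487
rim left [ 0.657 -0.294  0.086] along close 0.07419435668637553 perp 0.009541130793309873
rim right [ 0.74  -0.315  0.086] along close 0.15988618646466157 perp 0.009927307100315207
rim top [ 0.703 -0.262  0.086] along close 0.11030588917362265 perp 0.05212259062695943
rim bot [ 0.689 -0.344  0.086] along close 0.11751323713117934 perp -0.030763805015295766
[ 0.69557469 -0.32014694  0.086     ]
shift [ -8.6  -0.9 237. ] roll -0.29844634124674413 j6 -0.28207664122016646
```

The body (±89 mm) would overlap the mug's rim, which is 74 mm off and 86 mm high. I'll grasp at z = 0.029 so the body stays about 4 mm above the mug.

>>> drive_tool([
  {"translation":[-9,-1,40],"roll":0,"hand":0.55},
  {"translation":[-9,-1,80],"roll":0,"hand":0.55},
  {"translation":[-9,-1,120],"roll":0,"hand":0.55},
  {"translation":[-9,-1,160],"roll":0,"hand":0.55},
  {"translation":[-9,-1,190],"roll":0,"hand":0.55},
  {"translation":[-9,-1,210],"roll":0,"hand":0.55},
  {"translation":[-9,-1,220],"roll":0,"hand":0.55},
  {"translation":[-9,-1,226],"roll":0,"hand":0.55},
  {"translation":[-9,-1,230],"roll":0,"hand":0.55},
  {"translation":[-9,-1,230],"roll":0,"hand":0.55},
])

```text
t: 19.4
eef_pos: [0.5829, -0.2839, 0.1916]
ee_rot: [3.14, 0.0, 1.307]
force: [-0.1, 0.6, 0.4]
finger_gap: 0.551
finger_force: 0.0
```

>>> drive_tool([
  {"translation":[0,0,0],"roll":0,"hand":0.15},
  {"translation":[0,0,0],"roll":0,"hand":0.15},
  {"translation":[0,0,0],"roll":0,"hand":0.15},
  {"translation":[0,0,0],"roll":0,"hand":0.15},
  {"translation":[0,0,0],"roll":0,"hand":0.15},
  {"translation":[0,0,0],"roll":0,"hand":0.15},
], newtons=30)

```text
t: 19.9
eef_pos: [0.5828, -0.2845, 0.1916]
ee_rot: [3.14, 0.0, 1.307]
force: [-0.2, 0.4, 6.3]
finger_gap: 0.285
finger_force: 30.0
```

>>> drive_tool([
  {"translation":[0,0,-30],"roll":0,"hand":0.15},
  {"translation":[0,0,-65],"roll":0,"hand":0.15},
  {"translation":[0,0,-100],"roll":0,"hand":0.15},
  {"translation":[0,0,-140],"roll":0,"hand":0.15},
  {"translation":[36,-14,-155],"roll":-6,"hand":0.15},
  {"translation":[72,-29,-170],"roll":-12,"hand":0.15},
  {"translation":[109,-44,-180],"roll":-12,"hand":0.15},
  {"translation":[146,-59,-180],"roll":-12,"hand":0.15},
  {"translation":[183,-74,-180],"roll":-12,"hand":0.15},
  {"translation":[220,-89,-180],"roll":-12,"hand":0.15},
  {"translation":[257,-104,-180],"roll":-12,"hand":0.15},
  {"translation":[294,-119,-180],"roll":-12,"hand":0.15},
])

```text
t: 20.9
eef_pos: [0.5435, 0.0323, 0.3707]
ee_rot: [-3.142, -0.0, 1.516]
force: [0.5, -1.1, -1.4]
finger_gap: 0.288
finger_force: 30.0
```

>>> drive_tool([
  {"translation":[36,-7,0],"roll":0,"hand":0.15},
  {"translation":[36,-7,0],"roll":0,"hand":0.15},
  {"translation":[36,-7,0],"roll":0,"hand":0.15},
])

```text
t: 21.15
eef_pos: [0.5387, 0.0687, 0.3706]
ee_rot: [-3.141, -0.0, 1.52]
force: [0.7, -0.2, -0.8]
finger_gap: 0.288
finger_force: 30.0
```

Run:
```python
from tools import *
s=r.state();im=cap('wrist','w10.png');print(s['eef_pos'],s['ee_rot'],s['finger_gap'],s['force'])
go([.540,.0685,.080],np.radians(-3.1))
```

```text
[0.5386585  0.06868753 0.37060712] [-3.14112314e+00 -2.44427958e-05  1.51980899e+00] 0.287557383470483 [ 0.70273822 -0.21990733 -0.81923797]
shift [  1.3   0.9 127.6] roll 0.0829000328142014 j6 0.050235484239231055
```

View pics/w10.png

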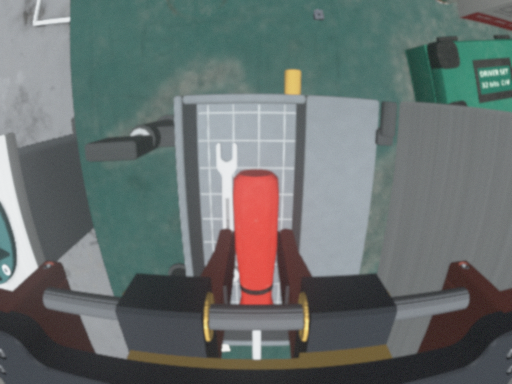

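The red driver is held straight above the rear lane, and the spanner is lying in the basket (225,160). Lower and release.

>>> drive_tool([
  {"translation":[1,0,40],"roll":0,"hand":0.15},
  {"translation":[1,0,80],"roll":0,"hand":0.15},
  {"translation":[1,0,115],"roll":0,"hand":0.15},
  {"translation":[1,0,134],"roll":0,"hand":0.15},
  {"translation":[1,0,134],"roll":0,"hand":0.15},
  {"translation":[1,0,134],"roll":0,"hand":0.38},
  {"translation":[1,0,134],"roll":0,"hand":0.38},
  {"translation":[1,0,134],"roll":0,"hand":0.38},
  {"translation":[1,0,94],"roll":0,"hand":0.38},
  {"translation":[1,0,54],"roll":0,"hand":0.38},
  {"translation":[1,0,14],"roll":0,"hand":0.38},
  {"translation":[1,0,-20],"roll":0,"hand":0.38},
])

```text
t: 22.2
eef_pos: [0.5396, 0.0678, 0.3954]
ee_rot: [3.137, -0.0, 1.516]
force: [1.3, 1.0, -0.5]
finger_gap: 0.381
finger_force: 0.0
```

>>> drive_tool([
  {"translation":[-446,-82,-25],"roll":-23,"hand":0.6},
  {"translation":[-446,-82,-25],"roll":-23,"hand":0.6},
  {"translation":[-446,-82,-25],"roll":-23,"hand":0.6},
  {"translation":[-446,-82,-25],"roll":-23,"hand":0.6},
  {"translation":[-446,-82,-25],"roll":-23,"hand":0.6},
  {"translation":[-446,-82,-25],"roll":-23,"hand":0.6},
  {"translation":[-446,-82,-25],"roll":-23,"hand":0.6},
  {"translation":[-446,-82,-25],"roll":-23,"hand":0.6},
  {"translation":[-446,-82,-25],"roll":-23,"hand":0.6},
  {"translation":[-446,-82,-25],"roll":-23,"hand":0.6},
  {"translation":[-446,-82,-25],"roll":-23,"hand":0.6},
  {"translation":[-446,-82,-25],"roll":-23,"hand":0.6},
])

```text
t: 23.2
eef_pos: [0.4317, -0.3788, 0.4184]
ee_rot: [3.141, 0.008, 1.914]
force: [-0.2, 0.7, 0.8]
finger_gap: 0.599
finger_force: 0.0
```

Run:
```python
from tools import *
s=r.state();im=cap('wrist','w11.png')[:,:,::-1].copy();print(s['eef_pos'],s['ee_rot']);segs(im,s)
h=cv2.cvtColor(im,cv2.COLOR_BGR2HSV);m=(h[...,0]>18)&(h[...,0]<34)&(h[...,1]>120)&(h[...,2]>100)
n,l,st,c=cv2.connectedComponentsWithStats(m.astype(np.uint8));
for i in range(1,n):
    if st[i,4]>60: print(st[i],at('wrist',*c[i],.0115,s).round(3))
go([.434,-.373,.0225],np.radians(19.8))
```

```text
[ 0.43174958 -0.37877569  0.41837313] [3.14113125 0.00762932 1.91380177]
[ 0  0  7 23 83] [-0.074 -0.248  0.012]
[250 127  17  64 971] [ 0.432 -0.37   0.012]
[347 293   9  24  91] [ 0.668 -0.55   0.012]
[342 325  13  13 109] [ 0.696 -0.609  0.011]
[157 326  13  12  74] [ 0.373 -0.726  0.012]
[ 315  339  115   27 1075] [ 0.799 -0.651  0.012]
shift [  6.    3.  232.4] roll -0.1803397582460996 j6 -1.1801154381393968
```

>>> drive_tool([
  {"translation":[8,3,40],"roll":0,"hand":0.6},
  {"translation":[8,3,80],"roll":0,"hand":0.6},
  {"translation":[8,3,120],"roll":0,"hand":0.6},
  {"translation":[8,3,160],"roll":0,"hand":0.6},
  {"translation":[8,3,195],"roll":0,"hand":0.6},
  {"translation":[8,3,220],"roll":0,"hand":0.6},
  {"translation":[8,3,231],"roll":0,"hand":0.6},
  {"translation":[8,3,231],"roll":0,"hand":0.6},
])

```text
t: 23.92
eef_pos: [0.4333, -0.3631, 0.184]
ee_rot: [-3.141, -0.002, 1.918]
force: [0.2, 0.0, -0.6]
finger_gap: 0.601
finger_force: 0.0
```

>>> drive_tool([
  {"translation":[0,0,0],"roll":0,"hand":0.12},
  {"translation":[0,0,0],"roll":0,"hand":0.12},
  {"translation":[0,0,0],"roll":0,"hand":0.12},
  {"translation":[0,0,0],"roll":0,"hand":0.12},
  {"translation":[0,0,0],"roll":0,"hand":0.12},
  {"translation":[0,0,0],"roll":0,"hand":0.12},
  {"translation":[0,0,0],"roll":0,"hand":0.12},
])

```text
t: 24.5
eef_pos: [0.4334, -0.3645, 0.1855]
ee_rot: [3.141, 0.001, 1.917]
force: [-0.4, 1.5, 5.5]
finger_gap: 0.258
finger_force: 30.0
```

>>> drive_tool([
  {"translation":[0,0,-35],"roll":0,"hand":0.12},
  {"translation":[0,0,-75],"roll":0,"hand":0.12},
  {"translation":[0,0,-115],"roll":0,"hand":0.12},
  {"translation":[0,0,-155],"roll":0,"hand":0.12},
  {"translation":[0,0,-195],"roll":0,"hand":0.12},
  {"translation":[34,22,-195],"roll":6,"hand":0.12},
  {"translation":[68,44,-195],"roll":12,"hand":0.12},
  {"translation":[102,66,-195],"roll":18,"hand":0.12},
  {"translation":[136,88,-195],"roll":22.9,"hand":0.12},
  {"translation":[170,110,-195],"roll":22.9,"hand":0.12},
  {"translation":[204,132,-195],"roll":22.9,"hand":0.12},
  {"translation":[238,154,-195],"roll":22.9,"hand":0.12},
])

```text
t: 25.5
eef_pos: [0.4969, -0.0863, 0.3798]
ee_rot: [3.141, -0.0, 1.517]
force: [0.7, 0.2, -0.6]
finger_gap: 0.258
finger_force: 30.0
```

Run:
```python
from tools import *
s=r.state();print(s['eef_pos'],s['ee_rot'],s['finger_gap'])
go([.515,-.011,.2],np.radians(-3.1))
```

```text
[ 0.49690461 -0.08632107  0.37979371] [ 3.14149114e+00 -1.30593920e-04  1.51724201e+00] 0.2581631304265419
shift [76.2 14.  16.8] roll 0.03156268503228592 j6 -0.2556165272895175
```

>>> drive_tool([
  {"translation":[38,7,0],"roll":0,"hand":0.12},
  {"translation":[76,14,0],"roll":0,"hand":0.12},
  {"translation":[76,14,0],"roll":0,"hand":0.12},
  {"translation":[76,14,40],"roll":0,"hand":0.12},
  {"translation":[76,14,80],"roll":0,"hand":0.12},
  {"translation":[76,14,115],"roll":0,"hand":0.12},
  {"translation":[76,14,138],"roll":0,"hand":0.12},
  {"translation":[76,14,138],"roll":0,"hand":0.12},
  {"translation":[76,14,138],"roll":0,"hand":0.36},
  {"translation":[76,14,138],"roll":0,"hand":0.36},
  {"translation":[76,14,138],"roll":0,"hand":0.36},
  {"translation":[76,14,98],"roll":0,"hand":0.36},
])

```text
t: 26.5
eef_pos: [0.5132, -0.0129, 0.2782]
ee_rot: [-3.132, -0.001, 1.518]
force: [0.5, -0.5, -0.4]
finger_gap: 0.361
finger_force: 0.0
```

>>> drive_tool([
  {"translation":[0,0,-40],"roll":0,"hand":0.36},
  {"translation":[0,0,-80],"roll":0,"hand":0.36},
  {"translation":[0,0,-120],"roll":0,"hand":0.36},
  {"translation":[-40,0,-160],"roll":0,"hand":0.36},
  {"translation":[-80,0,-200],"roll":0,"hand":0.5},
  {"translation":[-120,0,-200],"roll":0,"hand":0.5},
  {"translation":[-140,0,-200],"roll":0,"hand":0.5},
  {"translation":[-140,0,-200],"roll":0,"hand":0.5},
])

```text
t: 27.17
eef_pos: [0.5078, -0.1586, 0.4863]
ee_rot: [3.134, 0.007, 1.514]
force: [0.0, -0.1, -0.1]
finger_gap: 0.503
finger_force: 0.0
```

Run:
```python
from tools import *
s=r.state();im=cap('wrist','w12.png');print(s['eef_pos'],s['ee_rot'])
a=im[:300,:,::-1];b=cap('scene')[140:300,170:340,::-1]
c=np.zeros((320,800,3),np.uint8);c[:300,:460]=a[:,26:486];c[:320,460:]=cv2.resize(b,(340,320));cv2.imwrite('pics/c12.png',c)
```

```text
[ 0.50781418 -0.15859933  0.48630106] [3.13367615 0.00666431 1.51356761]
```

View pics/c12.png

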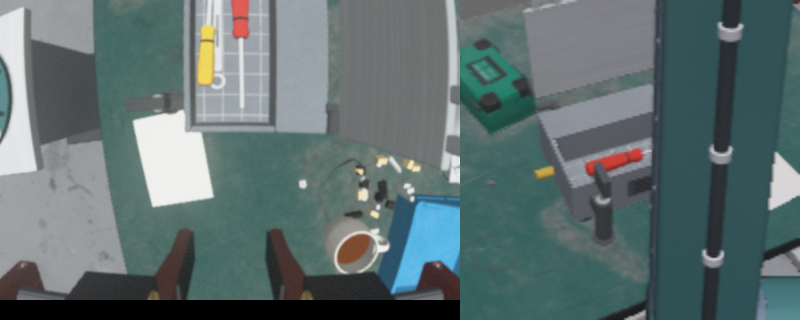

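All three tools lie in the basket (yellow and spanner in front, red behind), and the mug is in place. Now I'll fetch the roller of the open lid, expected at (0.690, 0.015, 0.319).

>>> drive_tool([
  {"translation":[0,0,-40],"roll":-7,"hand":0.6},
  {"translation":[0,0,-80],"roll":-14,"hand":0.6},
  {"translation":[0,0,-100],"roll":-21,"hand":0.6},
  {"translation":[28,26,-100],"roll":-28,"hand":0.6},
  {"translation":[56,52,-100],"roll":-35,"hand":0.6},
  {"translation":[84,78,-100],"roll":-42,"hand":0.6},
  {"translation":[112,104,-100],"roll":-49,"hand":0.6},
  {"translation":[140,130,-100],"roll":-56,"hand":0.6},
  {"translation":[168,156,-100],"roll":-63,"hand":0.6},
  {"translation":[184,172,-100],"roll":-70,"hand":0.6},
  {"translation":[184,172,-100],"roll":-77,"hand":0.6},
  {"translation":[184,172,-100],"roll":-84,"hand":0.6},
])

```text
t: 28.27
eef_pos: [0.6896, 0.0255, 0.5808]
ee_rot: [3.141, -0.002, 2.994]
force: [-0.0, 0.5, 0.1]
finger_gap: 0.599
finger_force: 0.0
```

>>> drive_tool([
  {"translation":[0,0,0],"roll":-6,"hand":0.6},
  {"translation":[0,0,0],"roll":-6,"hand":0.6},
  {"translation":[0,0,0],"roll":-6,"hand":0.6},
])

```text
t: 28.52
eef_pos: [0.6887, 0.0234, 0.5817]
ee_rot: [3.141, -0.001, 3.087]
force: [0.1, -0.6, -0.1]
finger_gap: 0.6
finger_force: 0.0
```

Run:
```python
from tools import *
s=r.state();print(s['eef_pos'],s['ee_rot'])
im=cap('wrist','w13.png')
g=im.max(2);P=[.6904,.0154,.333];print('pred px of roller',pix('wrist',P,s))
for y0 in(-.1,.1): print('pred tongue tip',pix('wrist',[.684,.0154+y0,.371],s))
m=((g<70)&(np.indices(g.shape)[1]>215)&(np.indices(g.shape)[1]<300)&(np.indices(g.shape)[0]<270)).astype(np.uint8)
n,l,st,c=cv2.connectedComponentsWithStats(m)
for i in range(1,n):
    if st[i,4]>50:print(st[i],c[i].round(),at('wrist',*c[i],.325,s).round(3))
go([.6904,.0154,.319],np.radians(86.9))
```

```text
[0.68868944 0.02336544 0.581739  ] [ 3.14097908e+00 -5.67383448e-04  3.08713116e+00]
pred px of roller [244.69203969 210.98569601]
pred tongue tip [112.16082142 226.23812531]
pred tongue tip [379.48883733 213.46518504]
[234 190  24  17 288] [246. 197.] [0.681 0.017 0.325]
[235 214  23   8 119] [245. 218.] [0.7   0.015 0.325]
shift [-2.2 -7.5 99.8] roll -0.058433571315043946 j6 -1.5825976824620496
```

The roller shows at (246,206) against a predicted (245,211). Descend and pinch.

>>> drive_tool([
  {"translation":[0,-7,0],"roll":0,"hand":0.6},
  {"translation":[0,-7,40],"roll":0,"hand":0.6},
  {"translation":[0,-7,75],"roll":0,"hand":0.6},
  {"translation":[0,-7,98],"roll":0,"hand":0.6},
  {"translation":[0,-7,98],"roll":0,"hand":0.1},
  {"translation":[0,-7,98],"roll":0,"hand":0.1},
  {"translation":[0,-7,98],"roll":0,"hand":0.1},
  {"translation":[0,-7,98],"roll":0,"hand":0.1},
  {"translation":[0,-7,98],"roll":0,"hand":0.1},
  {"translation":[0,-7,98],"roll":0,"hand":0.1},
], newtons=20)

```text
t: 29.4
eef_pos: [0.6891, 0.0148, 0.4849]
ee_rot: [3.141, 0.002, 3.088]
force: [0.3, -0.5, 2.0]
finger_gap: 0.249
finger_force: 20.0
```

Run:
```python
import numpy as np
p=.0697;R=215.5
for a in np.arange(1.6,-.01,-.1):
    print(a.round(1),(-(-R*np.cos(p+a)+R*np.cos(p+1.7))).round(),(-R*(np.sin(p+a)-np.sin(p+1.7))).round())
```

```text
1.6 21.0 -3.0
1.5 43.0 -4.0
1.4 64.0 -3.0
1.3 86.0 0.0
1.2 106.0 5.0
1.1 127.0 13.0
1.0 146.0 22.0
0.9 164.0 34.0
0.8 182.0 47.0
0.7 197.0 61.0
0.6 212.0 77.0
0.5 224.0 95.0
0.4 235.0 114.0
0.3 244.0 133.0
0.2 250.0 154.0
0.1 255.0 175.0
-0.0 258.0 196.0
```

>>> drive_tool([
  {"translation":[10,0,-2],"roll":0,"hand":0.1},
  {"translation":[21,0,-3],"roll":0,"hand":0.1},
  {"translation":[43,0,-4],"roll":0,"hand":0.1},
  {"translation":[64,0,-3],"roll":0,"hand":0.1},
  {"translation":[86,0,0],"roll":0,"hand":0.1},
  {"translation":[106,0,5],"roll":0,"hand":0.1},
  {"translation":[127,0,13],"roll":0,"hand":0.1},
  {"translation":[146,0,22],"roll":0,"hand":0.1},
  {"translation":[164,0,34],"roll":0,"hand":0.1},
  {"translation":[182,0,47],"roll":0,"hand":0.1},
  {"translation":[197,0,61],"roll":0,"hand":0.1},
  {"translation":[197,0,61],"roll":0,"hand":0.1},
])

```text
t: 30.4
eef_pos: [0.4882, 0.0259, 0.4208]
ee_rot: [3.141, -0.006, 3.089]
force: [-4.6, 3.3, 4.3]
finger_gap: 0.248
finger_force: 20.0
```

>>> drive_tool([
  {"translation":[14,0,15],"roll":0,"hand":0.1},
  {"translation":[26,0,33],"roll":0,"hand":0.1},
  {"translation":[37,0,52],"roll":0,"hand":0.1},
  {"translation":[46,0,71],"roll":0,"hand":0.1},
  {"translation":[50,0,82],"roll":0,"hand":0.1},
  {"translation":[53,0,92],"roll":0,"hand":0.1},
  {"translation":[55,0,102],"roll":0,"hand":0.1},
  {"translation":[57,0,112],"roll":0,"hand":0.1},
  {"translation":[58,0,122],"roll":0,"hand":0.1},
  {"translation":[59,0,129],"roll":0,"hand":0.1},
  {"translation":[60,0,133],"roll":0,"hand":0.1},
  {"translation":[60,0,133],"roll":0,"hand":0.1},
])

```text
t: 31.4
eef_pos: [0.4309, 0.029, 0.2887]
ee_rot: [3.14, -0.006, 3.088]
force: [-4.9, 4.9, -1.1]
finger_gap: 0.254
finger_force: 20.0
```

The lid is back at its shut height (0.2887 against 0.2891). Release it and grip the right head.

>>> drive_tool([
  {"translation":[0,0,0],"roll":0,"hand":0.45},
  {"translation":[0,0,0],"roll":0,"hand":0.45},
  {"translation":[0,0,0],"roll":0,"hand":0.45},
  {"translation":[0,0,-40],"roll":0,"hand":0.45},
  {"translation":[0,0,-80],"roll":0,"hand":0.45},
  {"translation":[0,-40,-100],"roll":0,"hand":0.4},
  {"translation":[1,-80,-100],"roll":0,"hand":0.4},
  {"translation":[1,-100,-100],"roll":0,"hand":0.4},
  {"translation":[1,-100,-100],"roll":0,"hand":0.4},
])

```text
t: 32.15
eef_pos: [0.4268, -0.0748, 0.3913]
ee_rot: [-3.139, 0.004, 3.086]
force: [0.7, -0.2, -0.7]
finger_gap: 0.4
finger_force: 0.0
```

Run:
```python
from tools import *
s=r.state();print(s['eef_pos'],s['ee_rot'])
im=cap('wrist','w14.png');g=im.max(2)
for P in([.4332,.0294,.137],[.425,-.0707,.154],[.4366,.1297,.154]):
    u,v=pix('wrist',P,s).round().astype(int);print(u,v)
    if 40<u<480 and 40<v<260:
        for th in(65,75):
            m=(g[v-40:v+40,u-30:u+30]<th).astype(np.uint8);cs=cv2.findContours(m,0,1)[0]
            if cs: k=max(cs,key=cv2.contourArea)+[u-30,v-40];print(cv2.minAreaRect(k))
R=Ro.from_euler('xyz',s['ee_rot']).as_matrix()
print('shift to R', (R.T@(np.array([.425,-.0707,.307])-s['eef_pos'])*1000).round(1))
```

```text
[ 0.42682976 -0.07481382  0.39125716] [-3.13864233  0.00390665  3.08581583]
374 205
((363.5, 201.0), (28.0, 39.0), 90.0)
((363.91510009765625, 202.45285034179688), (32.41709518432617, 42.44441604614258), 74.05460357666016)
260 210
((288.0, 249.0), (0.0, 0.0), 0.0)
((288.0, 241.5), (2.0, 15.0), 0.0)
471 208
((457.7929992675781, 200.40789794921875), (22.803316116333008, 45.32394790649414), 15.018359184265137)
((457.8135070800781, 199.98109436035156), (25.953075408935547, 45.36274337768555), 17.10272979736328)
shift to R [ 2.4  4.3 84.2]
```

>>> drive_tool([
  {"translation":[2,3,0],"roll":0,"hand":0.4},
  {"translation":[2,3,40],"roll":0,"hand":0.4},
  {"translation":[2,3,75],"roll":0,"hand":0.4},
  {"translation":[2,3,84],"roll":0,"hand":0.4},
  {"translation":[2,3,84],"roll":0,"hand":0.05},
  {"translation":[2,3,84],"roll":0,"hand":0.05},
  {"translation":[2,3,84],"roll":0,"hand":0.05},
  {"translation":[2,3,84],"roll":0,"hand":0.05},
  {"translation":[2,3,84],"roll":0,"hand":0.05},
], newtons=25)

```text
t: 32.95
eef_pos: [0.4248, -0.0696, 0.307]
ee_rot: [-3.137, 0.002, 3.09]
force: [-0.3, -10.9, -7.1]
finger_gap: 0.155
finger_force: 25.0
```

>>> drive_tool([
  {"translation":[0,0,0],"roll":7,"hand":0.05},
  {"translation":[0,0,0],"roll":14,"hand":0.05},
  {"translation":[0,0,0],"roll":21,"hand":0.05},
  {"translation":[0,0,0],"roll":28,"hand":0.05},
  {"translation":[0,0,0],"roll":35,"hand":0.05},
  {"translation":[0,0,0],"roll":42,"hand":0.05},
  {"translation":[0,0,0],"roll":49,"hand":0.05},
  {"translation":[0,0,0],"roll":56,"hand":0.05},
  {"translation":[0,0,0],"roll":63,"hand":0.05},
  {"translation":[0,0,0],"roll":70,"hand":0.05},
  {"translation":[0,0,0],"roll":77,"hand":0.05},
  {"translation":[0,0,0],"roll":84,"hand":0.05},
])

```text
t: 33.95
eef_pos: [0.4247, -0.0697, 0.307]
ee_rot: [3.14, 0.004, 1.618]
force: [-0.8, -8.1, -7.4]
finger_gap: 0.158
finger_force: 25.0
```

>>> drive_tool([
  {"translation":[0,0,0],"roll":3,"hand":0.05},
  {"translation":[0,0,0],"roll":3,"hand":0.05},
  {"translation":[0,0,0],"roll":3,"hand":0.05},
])

```text
t: 34.2
eef_pos: [0.4247, -0.0697, 0.307]
ee_rot: [3.139, 0.004, 1.571]
force: [-0.2, -9.6, -7.4]
finger_gap: 0.161
finger_force: 25.0
```

>>> drive_tool([
  {"translation":[0,0,0],"roll":0,"hand":0.4},
  {"translation":[0,0,0],"roll":0,"hand":0.4},
  {"translation":[0,0,0],"roll":0,"hand":0.4},
  {"translation":[0,0,-40],"roll":0,"hand":0.4},
  {"translation":[0,0,-85],"roll":0,"hand":0.4},
  {"translation":[40,3,-85],"roll":7,"hand":0.4},
  {"translation":[80,6,-85],"roll":14,"hand":0.4},
  {"translation":[120,8,-85],"roll":21,"hand":0.4},
  {"translation":[160,10,-85],"roll":28,"hand":0.4},
  {"translation":[199,12,-85],"roll":35,"hand":0.4},
  {"translation":[199,12,-85],"roll":42,"hand":0.4},
  {"translation":[199,12,-85],"roll":49,"hand":0.4},
])

```text
t: 35.2
eef_pos: [0.4362, 0.1347, 0.3915]
ee_rot: [-3.141, -0.003, 0.802]
force: [-0.6, -0.7, 0.5]
finger_gap: 0.403
finger_force: 0.0
```

>>> drive_tool([
  {"translation":[0,0,0],"roll":7,"hand":0.4},
  {"translation":[0,0,0],"roll":14,"hand":0.4},
  {"translation":[0,0,0],"roll":21,"hand":0.4},
  {"translation":[0,0,0],"roll":28,"hand":0.4},
  {"translation":[0,0,0],"roll":35,"hand":0.4},
  {"translation":[0,0,0],"roll":42,"hand":0.4},
  {"translation":[0,0,0],"roll":44,"hand":0.4},
  {"translation":[0,0,0],"roll":44,"hand":0.4},
])

```text
t: 35.87
eef_pos: [0.4362, 0.1309, 0.3913]
ee_rot: [-3.141, -0.001, 0.036]
force: [-0.5, -0.6, 0.4]
finger_gap: 0.398
finger_force: 0.0
```

Run:
```python
from tools import *
s=r.state();print(s['eef_pos'],s['ee_rot'])
R=Ro.from_euler('xyz',s['ee_rot']).as_matrix()
print('shift to L', (R.T@(np.array([.4366,.1297,.308])-s['eef_pos'])*1000).round(1),'roll',np.degrees(s['ee_rot'][2]+.054))
```

```text
[0.4361528  0.13092249 0.39125026] [-3.14106404e+00 -7.53588727e-04  3.57172534e-02]
shift to L [ 0.3  1.3 83.2] roll 5.1404199683091845
```

>>> drive_tool([
  {"translation":[0,1,0],"roll":3,"hand":0.4},
  {"translation":[0,1,40],"roll":3,"hand":0.4},
  {"translation":[0,1,75],"roll":3,"hand":0.4},
  {"translation":[0,1,83],"roll":3,"hand":0.4},
  {"translation":[0,1,83],"roll":3,"hand":0.05},
  {"translation":[0,1,83],"roll":3,"hand":0.05},
  {"translation":[0,1,83],"roll":3,"hand":0.05},
  {"translation":[0,1,83],"roll":3,"hand":0.05},
  {"translation":[0,1,83],"roll":3,"hand":0.05},
])

```text
t: 36.62
eef_pos: [0.4373, 0.1293, 0.3094]
ee_rot: [3.141, -0.004, -0.015]
force: [0.5, -4.6, 3.6]
finger_gap: 0.156
finger_force: 25.0
```

>>> drive_tool([
  {"translation":[0,0,0],"roll":-7,"hand":0.05},
  {"translation":[0,0,0],"roll":-14,"hand":0.05},
  {"translation":[0,0,0],"roll":-21,"hand":0.05},
  {"translation":[0,0,0],"roll":-28,"hand":0.05},
  {"translation":[0,0,0],"roll":-35,"hand":0.05},
  {"translation":[0,0,0],"roll":-42,"hand":0.05},
  {"translation":[0,0,0],"roll":-49,"hand":0.05},
  {"translation":[0,0,0],"roll":-56,"hand":0.05},
  {"translation":[0,0,0],"roll":-63,"hand":0.05},
  {"translation":[0,0,0],"roll":-70,"hand":0.05},
  {"translation":[0,0,0],"roll":-77,"hand":0.05},
  {"translation":[0,0,0],"roll":-84,"hand":0.05},
])

```text
t: 37.62
eef_pos: [0.4363, 0.1304, 0.3093]
ee_rot: [3.141, -0.002, 1.456]
force: [-3.3, 3.3, 8.3]
finger_gap: 0.158
finger_force: 25.0
```

>>> drive_tool([
  {"translation":[0,0,0],"roll":-3,"hand":0.05},
  {"translation":[0,0,0],"roll":-3,"hand":0.05},
  {"translation":[0,0,0],"roll":-3,"hand":0.05},
])

```text
t: 37.87
eef_pos: [0.4362, 0.1304, 0.3093]
ee_rot: [3.141, -0.002, 1.503]
force: [-3.2, 3.1, 8.8]
finger_gap: 0.155
finger_force: 25.0
```

Both locks are turned. Release, back off to above the middle, and check the angles from the picture numerically.

>>> drive_tool([
  {"translation":[0,0,0],"roll":0,"hand":0.45},
  {"translation":[0,0,0],"roll":0,"hand":0.45},
  {"translation":[0,0,0],"roll":0,"hand":0.45},
  {"translation":[0,0,-40],"roll":0,"hand":0.45},
  {"translation":[0,0,-80],"roll":0,"hand":0.45},
  {"translation":[-40,0,-110],"roll":7,"hand":0.45},
  {"translation":[-80,0,-140],"roll":14,"hand":0.45},
  {"translation":[-100,0,-140],"roll":21,"hand":0.45},
  {"translation":[-100,0,-140],"roll":28,"hand":0.45},
  {"translation":[-100,0,-140],"roll":35,"hand":0.45},
  {"translation":[-100,0,-140],"roll":42,"hand":0.45},
  {"translation":[-100,0,-140],"roll":49,"hand":0.45},
])

```text
t: 38.87
eef_pos: [0.4294, 0.0295, 0.448]
ee_rot: [3.141, -0.001, 0.64]
force: [-0.3, 0.2, 1.4]
finger_gap: 0.45
finger_force: 0.0
```

>>> drive_tool([
  {"translation":[0,0,0],"roll":7,"hand":1},
  {"translation":[0,0,0],"roll":14,"hand":1},
  {"translation":[0,0,0],"roll":21,"hand":1},
  {"translation":[0,0,0],"roll":28,"hand":1},
  {"translation":[0,0,0],"roll":35,"hand":1},
  {"translation":[0,0,0],"roll":40,"hand":1},
  {"translation":[0,0,0],"roll":40,"hand":1},
  {"translation":[0,0,0],"roll":40,"hand":1},
])

```text
t: 39.53
eef_pos: [0.4294, 0.0299, 0.4478]
ee_rot: [-3.141, -0.0, -0.048]
force: [0.3, -0.1, -0.1]
finger_gap: 0.989
finger_force: 0.0
```

Run:
```python
from tools import *
s=r.state();print(s['eef_pos'],s['ee_rot'],s['t'])
im=cap('wrist','w15.png');g=im.max(2)
for nm,P in dict(grip=[.4332,.0294,.137],R=[.425,-.0707,.145],L=[.4366,.1297,.145]).items():
    u,v=pix('wrist',P,s).round().astype(int)
    m=np.zeros_like(g);m[v-22:v+22,u-32:u+32]=(g[v-22:v+22,u-32:u+32]<75);cs=cv2.findContours(m,0,1)[0]
    k=max(cs,key=cv2.contourArea)[:,0]
    Q=(np.array([at('wrist',*q,P[2],s)[:2] for q in k])*1000).astype(np.float32);(c,wl,a)=cv2.minAreaRect(Q)
    print(nm,(u,v),'centre',np.round(c),'size',np.round(wl),'ang',round(a,1))
h=cv2.cvtColor(im,cv2.COLOR_RGB2HSV)
# steel slots visible either side of heads; lid front edge height check
for q in([.461,.165,.112],[.4551,-.113,.112]):print(pix('wrist',q,s).round(1))
col=g[:, pix('wrist',[.46,.07,.112],s).astype(int)[0]];d=np.diff(col.astype(int));print('edge row',[(i,int(d[i])) for i in np.argsort(abs(d[:250]))[-4:]],'pred',pix('wrist',[.4612,.07,.112],s))
```

```text
[0.42944664 0.02988235 0.44775245] [-3.14142371e+00 -1.35310155e-04 -4.78355240e-02] 39.5333
grip (np.int64(257), np.int64(183)) centre [437.  30.] size [21. 26.] ang 87.3
R (np.int64(355), np.int64(188)) centre [433. -62.] size [15. 37.] ang 18.1
L (np.int64(159), np.int64(186)) centre [443. 127.] size [47. 18.] ang 72.3
[136.7 159.5]
[380.9 153.4]
edge row [(np.int64(153), -19), (np.int64(151), -21), (np.int64(242), 23), (np.int64(152), -33)] pred [218.13204909 153.37819658]
```

Run:
```python
from tools import *
s=r.state();im=cv2.imread('pics/w15.png');b=im.astype(int);g=b.max(2);sat=g-b.min(2)
for nm,P in dict(R=[.425,-.0707,.154],L=[.4366,.1297,.154]).items():
    u,v=pix('wrist',P,s).round().astype(int)
    sl=np.s_[v-20:v+24,u-30:u+30]
    print(nm,u,v,'centre val',g[v,u],sat[v,u])
    for lo,hi in((74,115),):
        m=np.zeros(g.shape,np.uint8);m[sl]=((g>lo)&(g<hi)&(sat<14))[sl]
        m=cv2.morphologyEx(m,cv2.MORPH_OPEN,np.ones((3,3),np.uint8));cs=cv2.findContours(m,0,1)[0];k=max(cs,key=cv2.contourArea)[:,0]
        Q=(np.array([at('wrist',*q,.154,s)[:2] for q in k])*1000).astype(np.float32);c,wl,a=cv2.minAreaRect(Q)
        print('centre',np.round(c),'size',np.round(wl),'long side ang',round(a if wl[0]>wl[1] else a+90,1))
```

```text
R 357 191 centre val 99 6
centre [427. -69.] size [43. 16.] long side ang 87.2
L 156 189 centre val 92 5
centre [435. 130.] size [43. 14.] long side ang 86.8
```

Both top faces measure about 43 x 15 mm at 87° in the world, which is 90° from the slots, so both shafts are crosswise. Handing in.

```bash
python3 -c "
from plant import r
print(r.sign_off())"
```

```text
the job is handed in; nothing more can be done
None
```

The job is handed in at about 39.5 s: the three tools found (smaller spanner, red and yellow screwdrivers) are in the basket, and the lid is shut with both locks measured crosswise; the mug and tape measure were not touched, and the judge returned no verdict.

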